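# Change over the moisture carousel

## Task

Change over the sample carousel: take the closed tins out of it and stand them lid up on the bench, fit the one hub whose keyways match the two keys of its shaft, fully down onto the plate, and lay every open dish from the drying rack flat in a pocket of its own, mouth up. When all that is in place, press the start key fully down and let it go. Leave the brass weight where it is and the other two hubs on the bench.

Things in the scene. Friction and masses are not known exactly. Their poses are not given: they have to be found in the camera images.
- shaft_foot (a point): Foot of the keyed steel shaft in the middle of the carousel, on its axis and on the plate's top face, 19 mm above the bench; z up. Shaft 22 mm wide, 34 mm high, coned tip. Two keys 8 mm wide reach 16.5 mm from the axis, from the foot to 26 mm up (last 6 mm tapered): one along +x of this frame, the other 135 degrees anticlockwise from it seen from above.
- carousel: Fixed aluminium plate 208 x 208 mm, 19 mm high, with four round pockets and the shaft; a ledge 100 mm wide with the start key juts 42 mm from its -x side. Origin under its centre, axes as those of shaft_foot.
- pocket_1 (a point): Centre of the floor of a carousel pocket, at x -62, y +62 mm from the shaft axis in the carousel's frame. Every pocket is round, 69 mm wide and 7 mm deep (its floor 12 mm above the bench); any dish may go in any pocket. z up.
- pocket_2 (a point): Centre of the floor of a carousel pocket, at x -62, y -62 mm from the shaft axis in the carousel's frame. Every pocket is round, 69 mm wide and 7 mm deep (its floor 12 mm above the bench); any dish may go in any pocket. z up.
- pocket_3 (a point): Centre of the floor of a carousel pocket, at x +62, y +62 mm from the shaft axis in the carousel's frame. Every pocket is round, 69 mm wide and 7 mm deep (its floor 12 mm above the bench); any dish may go in any pocket. z up.
- pocket_4 (a point): Centre of the floor of a carousel pocket, at x +62, y -62 mm from the shaft axis in the carousel's frame. Every pocket is round, 69 mm wide and 7 mm deep (its floor 12 mm above the bench); any dish may go in any pocket. z up.
- tin_a_mid (a point): Round open aluminium moisture dish, 60 mm wide at the mouth, 56 mm at the closed bottom, 21 mm deep, 50 g. This point is its centre, half-way along its axis; its z axis points out of the open mouth. It starts on edge in the drying rack, axis about level (within 8 degrees) along the rack, mouth to the one or the other side. May be absent.
- tin_b_mid (a point): Round open aluminium moisture dish, 60 mm wide at the mouth, 56 mm at the closed bottom, 21 mm deep, 50 g. This point is its centre, half-way along its axis; its z axis points out of the open mouth. It starts on edge in the drying rack, axis about level (within 8 degrees) along the rack, mouth to the one or the other side. May be absent.
- tin_c_mid (a point): Round open aluminium moisture dish, 60 mm wide at the mouth, 56 mm at the closed bottom, 21 mm deep, 50 g. This point is its centre, half-way along its axis; its z axis points out of the open mouth. It starts on edge in the drying rack, axis about level (within 8 degrees) along the rack, mouth to the one or the other side. May be absent.
- tin_d_mid (a point): Round open aluminium moisture dish, 60 mm wide at the mouth, 56 mm at the closed bottom, 21 mm deep, 50 g. This point is its centre, half-way along its axis; its z axis points out of the open mouth. It starts on edge in the drying rack, axis about level (within 8 degrees) along the rack, mouth to the one or the other side. May be absent.
- hub_a_mid (a point): Steel hub: a round collar 58 mm in diameter, 36 mm high, 250 g, lying flat on the bench, open 26 mm bore right through with two keyways 13 mm wide reaching 19.5 mm from the axis: one along this frame's +x, the other turned 135 degrees anticlockwise seen from above. This point is its centre, half-way up; z up.
- hub_b_mid (a point): Steel hub: a round collar 58 mm in diameter, 36 mm high, 250 g, lying flat on the bench, open 26 mm bore right through with two keyways 13 mm wide reaching 19.5 mm from the axis: one along this frame's +x, the other turned 90 degrees anticlockwise seen from above. This point is its centre, half-way up; z up.
- hub_c_mid (a point): Steel hub: a round collar 58 mm in diameter, 36 mm high, 250 g, lying flat on the bench, open 26 mm bore right through with two keyways 13 mm wide reaching 19.5 mm from the axis: one along this frame's +x, the other turned 180 degrees anticlockwise seen from above. This point is its centre, half-way up; z up.
- rack: Fixed wire drying rack 209 mm long (its x), 66 mm wide, end plates 52 mm high. Origin under its centre. Stations at x -72, -24, +24, +72 mm, each for one dish on edge on two lengthwise wires (y -20 and +20 mm, top at 50 mm), its centre about 74 mm above the bench. On the rack's centre line thin pins 68 mm high stand 15.5 mm to both sides of every station.
- start_key (a joint): Start key of the carousel, a round push key of 28 mm; 0 = up, 0.006 m = fully down; takes about 5 N, springs back.
- start_key_top (a point): Centre of the top face of the start key, 39 mm above the bench (key up); it is pressed straight down.
- brass_weight_mid (a point): Brass weight, 32 mm wide, 52 mm high, standing on the bench; this point is half-way up. A bystander.
- sample_drawers: Steel drawer cabinet, fixed furniture to keep clear of, about 275 mm along its x, 300 mm along its y, 230 mm high, its lowest drawer standing 55 mm farther out on its -x side. Origin under its centre.
- balance: Balance, fixed furniture to keep clear of, 275 mm along its x, 201 mm along its y, 160 mm high. Origin under its centre.
- closed_1_mid (a point): Closed round tin with its lid on, 62 mm wide over the lid, 60 mm below it, 24 mm high, 80 g, lying lid up in a carousel pocket at the start. This point is its centre, half-way up (12 mm above its underside); z up. May be absent.
- closed_2_mid (a point): Closed round tin with its lid on, 62 mm wide over the lid, 60 mm below it, 24 mm high, 80 g, lying lid up in a carousel pocket at the start. This point is its centre, half-way up (12 mm above its underside); z up. May be absent.
Things that resemble listed ones, but are neither listed nor needed, are in the scene too. What is shaped like the part that bears tin_a_mid but orange is not meant.

How it is judged:
By the outcome, as a careful person would: the job done as asked, in the order asked, and still so for the second after the job is handed in, with the robot touching nothing.
Of closed_1, closed_2 only 1 to 2 are there at a start; the rules pass over those that are not, and their reading is None.
Of tin_a, tin_b, tin_c, tin_d only 2 to 4 are there at a start; the rules pass over those that are not, and their reading is None.
At some moment in a run one of hub_a, hub_b, hub_c may be knocked a few centimetres aside while the robot is not near it.
It also fails if it takes over 210 s, if anything falls off the work surface, if the arm or the gripper's body presses on something with over 40 N, if the wrist force passes 120 N, or if a joint passes its speed limit or range.

## Robot

A 6-joint arm with a two-finger parallel gripper is mounted at the origin on the work surface; the furniture and walls round the work are solid. World frame = base frame: x ahead of the robot, y to its left, z up, the work surface at z = 0. Lengths are in m, angles in rad, forces in N, time in s.
With the tool pointing down it reaches from about 0.325 to 0.775 m from the base axis. Payload 5.5 kg.
Tool frame: the origin (TCP) lies midway between the tips of the shut fingers; the grasp point (between the pads) lies manip.pinch_z behind it (manip.pinch_z is the distance from the TCP to the grasp point, in m); x points along the fingers, y is the direction in which the jaws open and shut, and the axes are right-handed (so a half turn about x gives the same grasp; the last joint's range is limited). The gripper opens to 85 mm and grips with 20 to 120 N. Pads are 22 mm wide; open, the fingers measure 114 mm over their backs; the gripper's body (76 mm by 85 mm) begins 54 mm behind the grasp point. The pads swing forward as they close: fully open they stand 13 mm farther back than shut.
Start: joints at [-1.298, 0.091, 1.231, -0, 1.82, -0.057], TCP at [0.194, -0.568, 0.231] pointing down, gripper open.
Joint ranges: [-2.87, 2.87], [-0.86, 2.18], [0.17, 2.46], [-1.51, 4.65], [0.06, 2.69], [-2.65, 2.65]. Speed limits (rad/s): [2.57, 2.57, 3.01, 3.14, 3.14, 3.14].

## Interface

Orientations are given as a unit quaternion [x, y, z, w].
In Python, from rig import manip gives the robot as it stands.
- The arm moves only by the shell command python3 -m pendant 'ROWS' [FORCE]. ROWS is JSON, a list of rows, each a list of 7 numbers: the opening, from -1 (shut) to 1 (fully open), then the shift along the world's x, y, z in mm, then the turn, a rotation vector about the world's x, y, z in rad. A call has 1 to 20 rows; each row is the pose to reach, as a shift and turn from the pose commanded when the call began; what a row does not reach only later rows make up. A row lasts 1/8 s, in which the tool goes at most 62.5 mm and 10.7 degrees, less where a joint would pass 70% of its speed; a pose out of reach is approached as far as the arm can. A call with a gripper value outside its range is refused whole. The fingers move at their own pace and stop on an object; FORCE is the grip in N (left out, the last holds). Time passes only in rows, so rows that repeat a pose let the fingers close. It gives the time, the measured TCP pose, the force and the opening at its end, in the units of the state.
- manip.get_obs(): the state, without advancing time (a new reading comes with each control period).
- manip.camera(name): name is "scene" or "top" or "wrist"; returns the picture (480x640x3 uint8, red, green, blue); there is no depth.
- manip.calibration(name): a dict with "K" (3x3 intrinsics, pixels), "eye" and "attitude" of the camera in the world; the wrist camera has in their place "tool_from_camera" (4x4, takes a point from camera to tool coordinates, whose origin is the TCP and whose axes are the tool frame's). Camera axes: x right, y up, looking along -z (the intrinsics and any distortion apply to the point x, -y, -z); pixel columns grow to the right and rows downward; lengths in m; the calibration is good to about 2 mm. A picture is of the moment at which its call begins: read the wrist's pose just before it. calibration takes no time and is no camera call.
- manip.job_done(): hands the job in, once; it reports no verdict.
The state is a dict: "clock": time; "joint_positions": joint angles; "joint_vel": joint speeds; "tau": joint torques, N m; "eef_pos": TCP position; "tcp_rot": TCP orientation; "ft_force": force on the tool from outside, world axes, zero at the start; "torque": the same for the moment, N m; "finger_gap": finger opening in m.
Only numpy, scipy, OpenCV 4.12 (cv2) and the standard library are available. Lean on these libraries where they do the work, as an engineer would, in place of code of your own. Each camera call takes 0.05 s, during which the arm holds its last target. There are 200 camera calls.

## Working session

There is one attempt and no reset: what is moved stays moved. The work goes in short steps, Python scripts to look and compute and a shell command to move; the robot and the scene stay as the last step left them, time stands still between calls to the robot, and variables do not carry over. Pictures are saved under pics/ and viewed, about 12 in all and at most 16, crops included, and the job is handed in when it is done.

```bash
ls; mkdir -p pics; python3 - <<'E'
from rig import manip
import cv2,numpy as np
np.set_printoptions(precision=4,suppress=True)
o=manip.get_obs()
print(o['clock'],o['eef_pos'],o['tcp_rot'],o['finger_gap'],manip.pinch_z)
for n in ("scene","top","wrist"):
    c=manip.calibration(n);print(n,c)
    if n!="wrist":
        cv2.imwrite(f"pics/{n}0.png",cv2.cvtColor(manip.camera(n),cv2.COLOR_RGB2BGR))
E
```

```text
pics
0.0 [ 0.1942 -0.5674  0.2301] [-0.6974 -0.1168  0.6976 -0.1154] 0.08538381023782493 0.0187
scene {'K': array([[524.1206,   0.    , 324.5445],
       [  0.    , 524.1206, 244.9075],
       [  0.    ,   0.    ,   1.    ]]), 'eye': array([-0.4865, -0.6828,  0.9743]), 'attitude': array([ 0.4036, -0.2054, -0.4171,  0.788 ])}
top {'K': array([[525.2334,   0.    , 310.3775],
       [  0.    , 525.2334, 232.3982],
       [  0.    ,   0.    ,   1.    ]]), 'eye': array([0.3732, 0.0197, 1.3981]), 'attitude': array([-0.0339,  0.0299,  0.707 , -0.7057])}
wrist {'K': array([[412.1294,   0.    , 316.6552],
       [  0.    , 412.1294, 243.9504],
       [  0.    ,   0.    ,   1.    ]]), 'tool_from_camera': array([[ 0.0002,  0.3056, -0.9522, -0.1433],
       [ 1.    ,  0.0013,  0.0006,  0.0001],
       [ 0.0014, -0.9522, -0.3056, -0.0777],
       [ 0.    ,  0.    ,  0.    ,  1.    ]])}
```

View pics/top0.png

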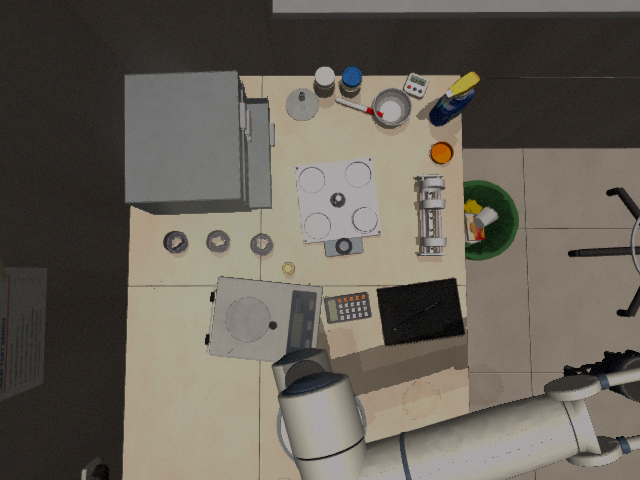

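View pics/scene0.png

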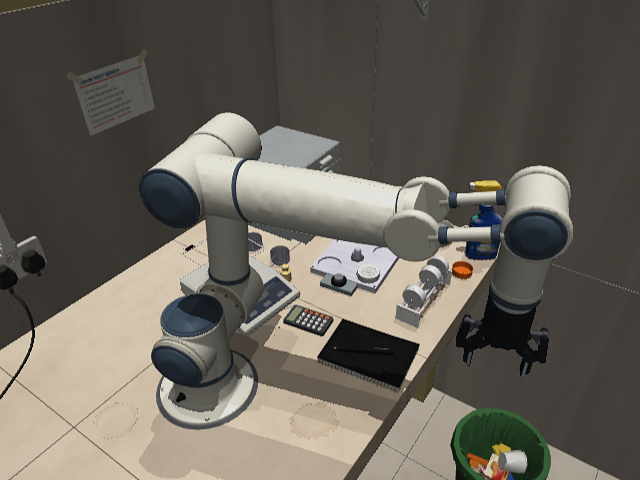

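```bash
cat > h.py <<'E'
from rig import manip
import cv2,numpy as np
from scipy.spatial.transform import Rotation as R
np.set_printoptions(precision=4,suppress=True)
def cam(n):
    c=manip.calibration(n);K=c['K']
    if n=='wrist':
        o=manip.get_obs();r=R.from_quat(o['tcp_rot']).as_matrix();T=c['tool_from_camera']
        return K,np.array(o['eef_pos'])+r@T[:3,3],r@T[:3,:3]
    return K,np.array(c['eye']),R.from_quat(c['attitude']).as_matrix()
def ray(C,u,v):
    K,e,A=C
    return e,A@np.array([(u-K[0,2])/K[0,0],-(v-K[1,2])/K[1,1],-1])
def plane(C,u,v,z):
    e,d=ray(C,u,v);return e+d*(z-e[2])/d[2]
def proj(C,p):
    K,e,A=C;q=A.T@(np.asarray(p)-e);return np.array([K[0,2]-K[0,0]*q[0]/q[2],K[1,2]+K[1,1]*q[1]/q[2]])
def two(C1,p1,C2,p2):
    e1,d1=ray(C1,*p1);e2,d2=ray(C2,*p2)
    s=np.linalg.lstsq(np.c_[d1,-d2],e2-e1,rcond=None)[0]
    a=e1+d1*s[0];b=e2+d2*s[1];return (a+b)/2,np.linalg.norm(a-b)
def snap(n,f=None):
    C=cam(n);im=cv2.cvtColor(manip.camera(n),cv2.COLOR_RGB2BGR)
    if f:cv2.imwrite(f'pics/{f}.png',im)
    return C,im
E
python3 - <<'E'
from h import *
im=cv2.imread('pics/top0.png')
a=cv2.resize(im[145:265,280:460],None,fx=4.4,fy=4.4,interpolation=cv2.INTER_CUBIC)
cv2.imwrite('pics/topc.png',a[:,:800])
C=cam('top')
for n,u,v,z in [('cornerTL',297,168,.019),('TR',373,159,.019),('BL',305,243,.019),('BR',381,234,.019),('shaft',338,200,.053),('hub',175,242,.036),('hub',217,241,.036),('hub',261,244,.036),('key',344,246,.039),('rack1',430,177,.05),('rack2',431,254,.05),('brass',288,268,.052),('closed',366,219,.036)]:print(n,plane(C,u,v,z))
E
```

```text
cornerTL [0.6706 0.0629 0.019 ]
TR [ 0.6944 -0.1399  0.019 ]
BL [0.4701 0.0417 0.019 ]
BR [ 0.4934 -0.1585  0.019 ]
shaft [ 0.5789 -0.0442  0.053 ]
hub [0.4721 0.3799 0.036 ]
hub [0.4745 0.2705 0.036 ]
hub [0.4665 0.1559 0.036 ]
key [ 0.4607 -0.0597  0.039 ]
rack1 [ 0.6392 -0.2837  0.05  ]
rack2 [ 0.439  -0.2819  0.05  ]
brass [0.4037 0.0847 0.052 ]
closed [ 0.5313 -0.1177  0.036 ]
```

View pics/topc.png

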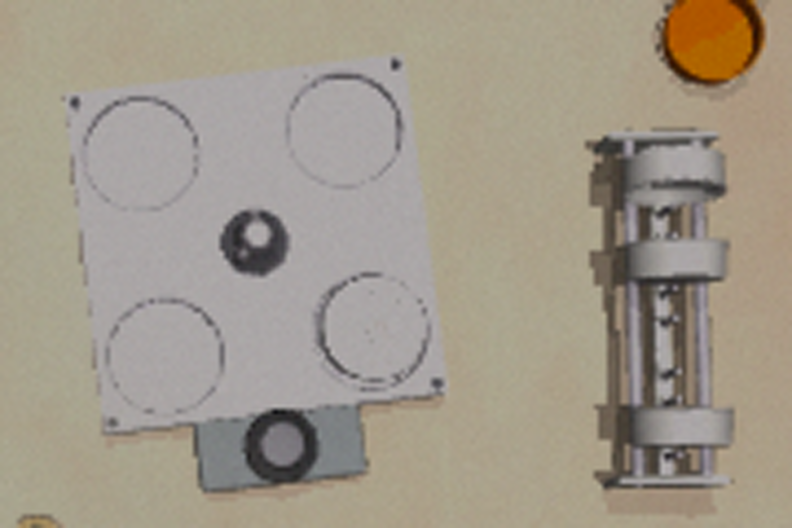

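```bash
cat >> h.py <<'E'
def go(p,d,j,off=0.):
    """print shift/turn so that the point `off` m behind the TCP comes to p, approach d, jaw dir j (made square to d)"""
    o=manip.get_obs();d=np.array(d,float);d/=np.linalg.norm(d);j=np.array(j,float);j-=d*(j@d);j/=np.linalg.norm(j)
    M=np.c_[d,j,np.cross(d,j)];r=R.from_quat(o['tcp_rot'])
    s=(np.array(p)-d*(-off)-np.array(o['eef_pos']))*1000
    rv=(R.from_matrix(M)*r.inv()).as_rotvec()
    print('shift',s.round(1),'turn',rv.round(3),'rows>=',round(max(np.linalg.norm(s)/62.5,np.degrees(np.linalg.norm(rv))/10.7),1))
E
python3 - <<'E'
from h import *
o=manip.get_obs();print(R.from_quat(o['tcp_rot']).as_matrix())
go((.45,-.28,.25),(0,0,-1),(0,1,0))
E
```

```text
[[-0.0005  0.3238 -0.9461]
 [ 0.0017 -0.9461 -0.3238]
 [-1.     -0.0017 -0.0001]]
shift [255.8 287.4  19.8] turn [ 0.    -0.002  2.812] rows>= 15.1
```

```bash
python3 -m pendant '[[1,120,100,60,0,0,-0.1],[1,200,200,60,0,0,-0.2],[1,290,288,20,0,0,-0.33],[1,306,288,20,0,0,-0.33],[1,306,288,20,0,0,-0.33],[1,306,288,20,0,0,-0.33],[1,306,288,20,0,0,-0.33],[1,306,288,20,0,0,-0.33]]' 40 | tail -c 600; python3 - <<'E'
from h import *
C,im=snap('wrist','w1');o=manip.get_obs();print(o['eef_pos'],R.from_quat(o['tcp_rot']).as_matrix(),o['joint_positions'])
E
```

```text
clock: 1.1
eef_pos: [0.5022, -0.2767, 0.2499]
tcp_rot: [-0.707, -0.002, 0.708, -0.001]
ft_force: [-0.1, 0.8, -0.5]
finger_gap: 0.0853
[ 0.501  -0.2784  0.2503] [[-0.0016  0.0029 -1.    ]
 [ 0.0008 -1.     -0.0029]
 [-1.     -0.0008  0.0016]] [-0.5664  0.0247  1.2659 -0.0002  1.8527  1.0014]
```

View pics/w1.png

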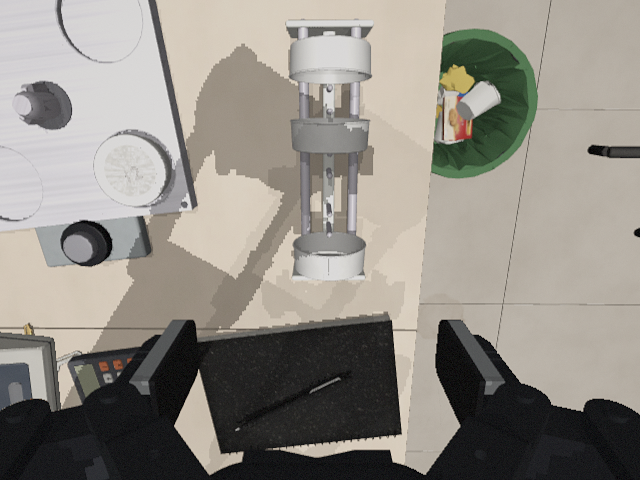

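```bash
python3 - <<'E'
from h import *
im=cv2.imread('pics/w1.png')
cv2.imwrite('pics/w1c.png',cv2.resize(im[10:160,270:390],None,fx=4,fy=4,interpolation=cv2.INTER_CUBIC))
E
```

```text
(no output)
```

View pics/w1c.png

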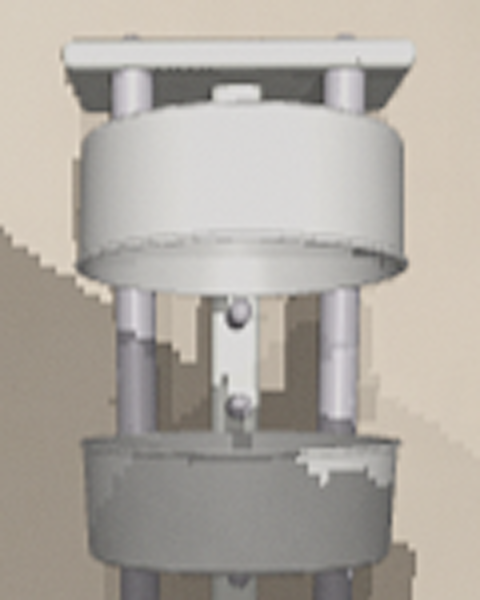

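```bash
python3 - <<'E'
from h import *
C=cam('wrist')
print('closed',plane(C,132,169,.036),'key',plane(C,87,243,.039),'platecorner',plane(C,196,208,.019))
for s in(-1,1):
  o=manip.get_obs();r=R.from_quat(o['tcp_rot']).as_matrix()
  for z in(-.011,.011):print('pad tip',proj(C,np.array(o['eef_pos'])+r@np.array([-.013,s*.0425,z])))
for n,u,v,z in [('d1 bot',330,38,.1),('d1 mouth',330,72,.1),('d2 mouth L',291,122,.074),('d2 mouth R',370,122,.074),('d2 bL',295,150,.074),('d2 bR',366,150,.074),('d1mL',289,73,.074),('d1mR',371,73,.074),('d3mL',293,243,.074),('d3mR',366,243,.074),('d3bL',295,277,.074),('d3bR',364,277,.074),('nbTL',200,342,0),('nbTR',388,315,0),('endplate L',287,22,.052),('endR',373,22,.052)]:print(n,plane(C,u,v,z))
# refined carousel from top view: corner screws
t=cam('top');q=[plane(t,280+u/4.4,145+v/4.4,.019) for u,v in((75,102),(396,64),(112,422),(437,384))]
q=np.array(q);print(q,q.mean(0),np.degrees(np.arctan2(*(q[0]-q[2]+q[1]-q[3])[[1,0]])))
E
```

```text
closed [ 0.5311 -0.1192  0.036 ] key [ 0.4651 -0.0708  0.039 ] platecorner [ 0.493  -0.1662  0.019 ]
pad tip [195.0849 311.7151]
pad tip [200.575 365.793]
pad tip [437.5695 311.4188]
pad tip [432.275  365.5255]
d1 bot [ 0.6237 -0.2867  0.1   ]
d1 mouth [ 0.6034 -0.287   0.1   ]
d2 mouth L [ 0.5711 -0.2591  0.074 ]
d2 mouth R [ 0.5712 -0.3179  0.074 ]
d2 bL [ 0.5507 -0.2618  0.074 ]
d2 bR [ 0.5508 -0.3157  0.074 ]
d1mL [ 0.6048 -0.2583  0.074 ]
d1mR [ 0.6049 -0.3172  0.074 ]
d3mL [ 0.4766 -0.2591  0.074 ]
d3mR [ 0.4767 -0.3185  0.074 ]
d3bL [ 0.4468 -0.2603  0.074 ]
d3bR [ 0.4469 -0.318   0.074 ]
nbTL [ 0.3397 -0.1517  0.    ]
nbTR [ 0.3728 -0.3542  0.    ]
endplate L [ 0.6417 -0.2561  0.052 ]
endR [ 0.6418 -0.3199  0.052 ]
[[ 0.6701  0.0628  0.019 ]
 [ 0.6929 -0.1319  0.019 ]
 [ 0.4756  0.0405  0.019 ]
 [ 0.498  -0.1541  0.019 ]] [ 0.5841 -0.0457  0.019 ] 6.524011355065737
```

```bash
python3 -m pendant '[[1,60,60,0,0,0,0],[1,100,110,0,0,0,0],[1,100,165,-20,0,0,0],[1,100,208,-50,0,0,0],[1,100,208,-50,0,0,0],[1,100,208,-50,0,0,0]]' >/dev/null; python3 - <<'E'
from h import *
C,im=snap('wrist','w2');o=manip.get_obs();print(o['clock'],o['eef_pos'])
for p in [(.5841,-.0457,.053),(.5841,-.0457,.019),(.53,-.115,.036)]:print(proj(C,p))
E
```

```text
1.95 [ 0.6002 -0.0735  0.2022]
[279.8103 243.9152]
[283.3024 231.2615]
[367.7398 299.9887]
```

View pics/w2.png

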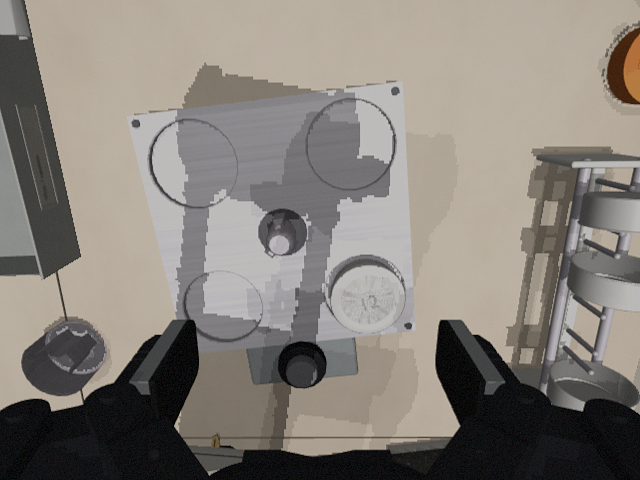

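```bash
python3 - <<'E'
from h import *
C=cam('wrist')
# pockets rim extents (ellipse approx): centres eyeballed
p1=plane(C,223,305.5,.019);p3=plane(C,193.5,163,.019);p4=plane(C,351,144,.019)
a=p4-p3; b=p3-p1
print(p1,p3,p4,np.linalg.norm(a),np.linalg.norm(b))
c=(p1+p4)/2; print('c',c,'yaw',np.degrees(np.arctan2(b[1],b[0])),np.degrees(np.arctan2(a[0],-a[1])))
print('shaft base',plane(C,283,231,.019),'tip',plane(C,279,243.5,.053),'lid',plane(C,367,297,.036),'key',plane(C,303,369,.039), 'screws',[plane(C,*q,.019) for q in((136,124),(395,91),(407,326))])
E
```

```text
[0.5172 0.0083 0.019 ] [0.6402 0.0225 0.019 ] [ 0.6543 -0.1005  0.019 ] 0.12374864748254837 0.12382461173288326
c [ 0.5857 -0.0461  0.019 ] yaw 6.562808947242224 6.524562755937044
shaft base [ 0.5847 -0.046   0.019 ] tip [ 0.5847 -0.0456  0.053 ] lid [ 0.5328 -0.1149  0.036 ] key [ 0.4662 -0.0615  0.039 ] screws [array([0.6697, 0.0634, 0.019 ]), array([ 0.6926, -0.1324,  0.019 ]), array([ 0.4965, -0.1537,  0.019 ])]
```

```bash
python3 -m pendant '[[1,-50,-30,-40,0,0,0],[1,-68,-41,-90,0,0,0],[1,-68,-41,-140,0,0,0],[1,-68,-41,-172,0,0,0],[1,-68,-41,-185,0,0,0],[1,-68,-41,-185,0,0,0],[-0.2,-68,-41,-185,0,0,0],[-0.2,-68,-41,-185,0,0,0],[-0.2,-68,-41,-185,0,0,0],[-0.2,-68,-41,-185,0,0,0]]' 40; python3 - <<'E'
from h import *
o=manip.get_obs();print(o['eef_pos'],o['finger_gap'])
E
```

```text
clock: 3.2
eef_pos: [0.5339, -0.1133, 0.0192]
tcp_rot: [0.709, -0.001, -0.706, 0.001]
ft_force: [-1.4, -1.2, 6.6]
finger_gap: 0.0569
[ 0.5339 -0.1133  0.0192] 0.05688753273279635
```

```bash
python3 -m pendant '[[-0.2,0,0,0,0,0,0],[-0.2,0,0,10,0,0,0],[-0.2,0,0,40,0,0,0],[-0.2,0,0,80,0,0,0],[-0.2,0,0,80,0,0,0]]'; python3 - <<'E'
from h import *
C,im=snap('wrist','w3');cv2.imwrite('pics/w3c.png',im[200:480,100:540])
E
```

```text
clock: 3.82
eef_pos: [0.5346, -0.1132, 0.1015]
tcp_rot: [0.71, -0.001, -0.704, 0.001]
ft_force: [-0.0, -0.3, -0.4]
finger_gap: 0.0568
```

View pics/w3c.png

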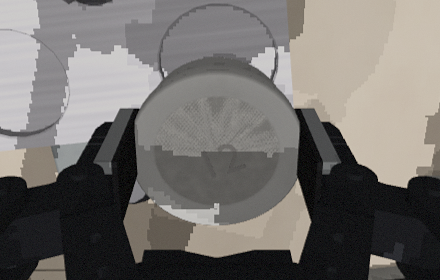

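```bash
python3 -m pendant '[[-0.2,-50,-36,0,0,0,0],[-0.2,-95,-65,-20,0,0,0],[-0.2,-110,-72,-60,0,0,0],[-0.2,-110,-72,-84,0,0,0],[-0.2,-110,-72,-92,0,0,0],[-0.2,-110,-72,-92,0,0,0],[0.7,-110,-72,-92,0,0,0],[0.7,-110,-72,-92,0,0,0],[0.7,-110,-72,-92,0,0,0],[0.7,-110,-72,-60,0,0,0],[0.7,-110,-72,0,0,0,0],[1,-110,0,60,0,0,0],[1,-110,60,100,0,0,0],[1,-110,122,140,0,0,0],[1,-110,184,170,0,0,0],[1,-110,246,170,0,0,0],[1,-110,308,170,0,0,0],[1,-110,368,170,0,0,0],[1,-110,368,170,0,0,0],[1,-110,368,170,0,0,0]]'; python3 - <<'E'
from h import *
C,im=snap('wrist','w4');o=manip.get_obs();print(o['clock'],o['eef_pos'],o['joint_positions'],o['finger_gap'])
E
```

```text
clock: 6.38
eef_pos: [0.4216, 0.2583, 0.2653]
tcp_rot: [-0.706, -0.002, 0.708, -0.002]
ft_force: [-0.6, -0.1, 0.3]
finger_gap: 0.0855
6.425 [0.4219 0.2566 0.2655] [ 0.4776 -0.1826  1.4353 -0.0002  1.8904  2.0454] 0.08509900285715105
```

View pics/w4.png

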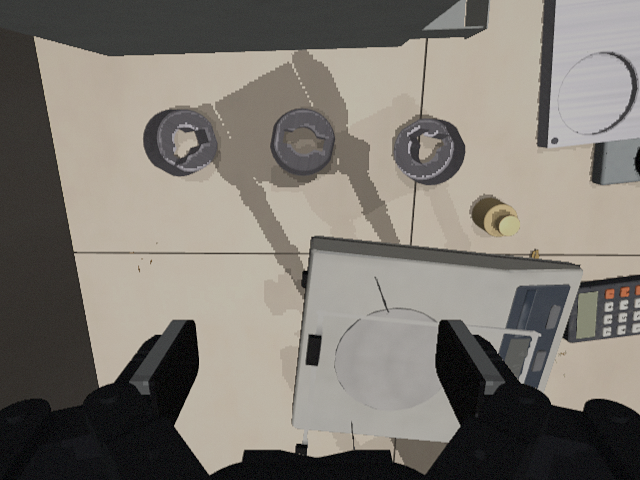

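```bash
python3 - <<'E'
from h import *
im=cv2.imread('pics/w4.png')
a=[cv2.resize(im[95:190,x:x+95],(390,390),interpolation=cv2.INTER_CUBIC) for x in(135,257,385)]
b=np.hstack(a);b=cv2.resize(b,(798,266));b=cv2.convertScaleAbs(b,alpha=1.5,beta=20)
cv2.imwrite('pics/hubs.png',b)
C=cam('wrist')
for u,v in((186,141),(303,138),(427,147)):print(plane(C,u,v,.036))
E
```

```text
[0.4745 0.3712 0.036 ]
[0.4773 0.2684 0.036 ]
[0.4697 0.1589 0.036 ]
```

View pics/hubs.png

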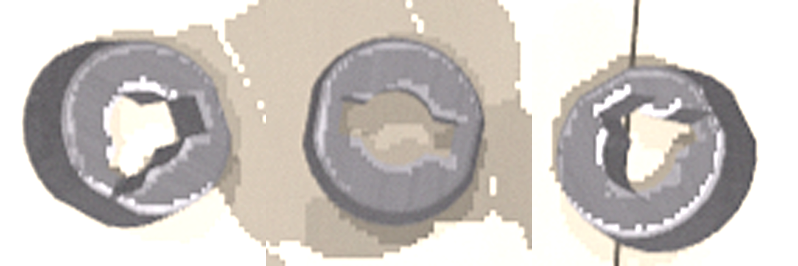

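```bash
python3 -m pendant '[[1,20,50,0,0,0,0],[1,38,104,-40,0,0,0],[1,38,109,-75,0,0,0],[1,38,109,-75,0,0,0],[1,38,109,-75,0,0,0]]'; python3 - <<'E'
from h import *
C,im=snap('wrist','w5');u,v=map(int,proj(C,(.4745,.3712,.036)));print(u,v)
a=cv2.resize(im[v-70:v+70,u-70:u+70],None,fx=4,fy=4,interpolation=cv2.INTER_CUBIC);cv2.imwrite('pics/hubL.png',cv2.convertScaleAbs(a,alpha=1.5,beta=20));print('crop origin',u-70,v-70)
E
```

```text
clock: 7.05
eef_pos: [0.461, 0.3632, 0.1932]
tcp_rot: [0.708, -0.0, -0.707, -0.001]
ft_force: [0.7, 0.2, -0.1]
finger_gap: 0.0856
305 202
crop origin 235 132
```

View pics/hubL.png

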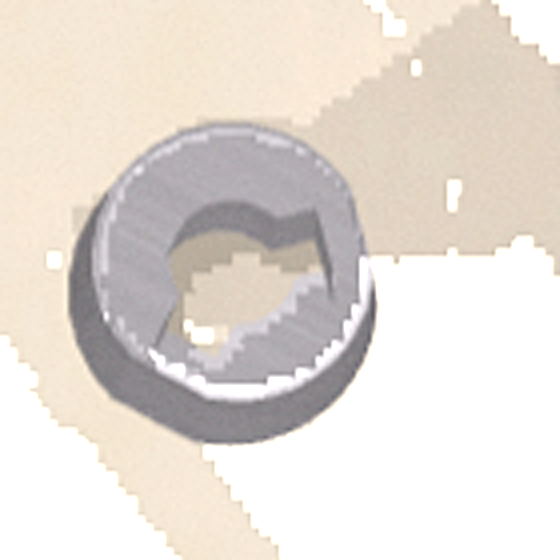

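```bash
python3 - <<'E'
from h import *
C=cam('wrist');t=cam('top')
P=lambda u,v:plane(C,235+u/4,132+v/4,.036)
c=(P(95,260)+P(362,260)+P(228,122)+P(228,398))/4;print('c',c,np.linalg.norm(P(95,260)-P(362,260)))
for q in((315,210),(333,300),(155,348),(178,358),(205,370)):
    d=P(*q)-c;print(q,np.linalg.norm(d)*1e3,np.degrees(np.arctan2(d[1],d[0])))
print('drawer',plane(t,155,212,.2),plane(t,255,208,.1),plane(t,272,180,.06), plane(t,245,210,.23),plane(t,125,212,.23))
o=manip.get_obs();print(o['eef_pos'],o['joint_positions'])
a=np.radians(40);go((c[0],c[1],.010),(0,0,-1),(np.cos(a),np.sin(a),0))
E
```

```text
c [0.4789 0.3819 0.036 ] 0.049504488744048857
(315, 210) 18.772960426847497 -59.28901295722906
(333, 300) 20.735088347127785 -110.56482391859858
(155, 348) 21.682217087634083 139.2464306556991
(178, 358) 20.865634785773537 151.7462708695025
(205, 370) 21.291729150455534 166.8679351583571
drawer [0.5296 0.3842 0.2   ] [0.5521 0.1651 0.1   ] [0.6304 0.1262 0.06  ] [0.5297 0.1729 0.23  ] [0.5258 0.4425 0.23  ]
[0.4612 0.3635 0.1942] [ 0.6097  0.0487  1.3405 -0.0003  1.7486  2.1821]
shift [  17.7   18.4 -184.2] turn [-0.005 -0.     2.271] rows>= 12.2
```

```bash
python3 - <<'E'
from h import *
C=cam('wrist')
for z in(0,.036):
  P=lambda u,v:plane(C,235+u/4,132+v/4,z)
  c=(P(95,260)+P(362,260)+P(228,122)+P(228,398))/4;print(z,'c',c,np.linalg.norm(P(95,260)-P(362,260)))
  c2=(P(68,291)+P(376,291))/2;print('dark',c2,np.linalg.norm(P(68,291)-P(376,291)),P(228,443))
C4=C
E
```

```text
0 c [0.4718 0.3842 0.    ] 0.05540987674667531
dark [0.4656 0.3856 0.    ] 0.06429002760761453 [0.4324 0.385  0.    ]
0.036 c [0.4789 0.3819 0.036 ] 0.049504488744048857
dark [0.4734 0.3832 0.036 ] 0.05743822464370859 [0.4437 0.3827 0.036 ]
```

```bash
python3 -m pendant '[[1,-51,20,0,0,0,0],[1,-51,20,-40,0,0,0],[1,-51,20,-74,0,0,0],[1,-51,20,-74,0,0,0],[1,-51,20,-74,0,0,0],[1,-51,20,-74,0,0,0]]'; python3 - <<'E'
from h import *
C,im=snap('wrist','w6');c=np.array([.4727,.3837,0])
# rectify bench plane z=0 around hub, 0.1 mm*... up=+x, left=+y, 6 px/mm
s=6;W=80
src=[];dst=[]
for dx,dy in((.04,.04),(.04,-.04),(-.04,-.04),(-.04,.04)):
    src.append(proj(C,c+[dx,dy,0]));dst.append([(-dy*1000+40)*s,(-dx*1000+40)*s])
H=cv2.getPerspectiveTransform(np.float32(src),np.float32(dst))
a=cv2.warpPerspective(im,H,(480,480),flags=cv2.INTER_CUBIC);a=cv2.convertScaleAbs(a,alpha=1.5,beta=20)
cv2.circle(a,(240,240),2,(0,0,255),-1);cv2.imwrite('pics/hubR.png',a)
print(src,proj(C,c+[0,0,.036]))
E
```

```text
clock: 7.85
eef_pos: [0.4105, 0.3849, 0.1203]
tcp_rot: [0.708, 0.001, -0.706, -0.001]
ft_force: [0.8, 0.5, 0.5]
finger_gap: 0.0856
[array([251.1382,  69.1021]), array([386.2965,  68.7476]), array([380.2746, 201.8303]), array([257.3091, 202.0151])] [318.843  142.4878]
```

View pics/hubR.png

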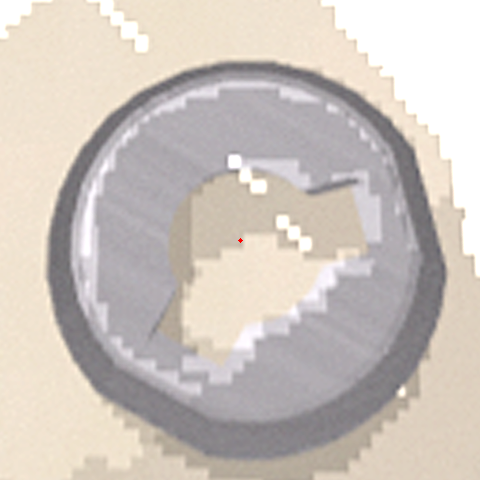

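```bash
python3 -m pendant '[[1,0,-2,20,0,0,1.0],[1,0,-2,20,0,0,1.0],[1,0,-2,20,0,0,1.0],[1,0,-2,20,0,0,1.0],[1,0,-2,20,0,0,1.0],[1,0,-2,20,0,0,2.0],[1,0,-2,20,0,0,2.0],[1,0,-2,20,0,0,2.0],[1,0,-2,20,0,0,2.0],[1,0,-2,20,0,0,2.0],[1,30,-2,20,0,0,3.1],[1,60,-2,20,0,0,3.1],[1,60,-2,20,0,0,3.1],[1,60,-2,20,0,0,3.1],[1,60,-2,20,0,0,3.1],[1,60,-2,20,0,0,3.1],[1,60,-2,-40,0,0,3.1],[1,60,-2,-60,0,0,3.1],[1,60,-2,-60,0,0,3.1]]'; python3 - <<'E'
from h import *
C,im=snap('wrist','w7');o=manip.get_obs();r=R.from_quat(o['tcp_rot']).as_matrix();print(o['eef_pos'],r[:,1],o['joint_positions'])
for z in(0,.036):print(proj(C,(.471,.3827,z)))
go((.471,.3827,.010),(0,0,-1),r[:,1])
g=cv2.cvtColor(im,cv2.COLOR_BGR2GRAY);print(im.shape)
E
```

```text
clock: 10.28
eef_pos: [0.4685, 0.3817, 0.0559]
tcp_rot: [0.015, 0.708, -0.016, 0.706]
ft_force: [-0.4, -0.1, 0.1]
finger_gap: 0.0856
[0.4695 0.3824 0.058 ] [ 0.0434  0.9991 -0.    ] [ 0.6274  0.1407  1.4849 -0.      1.516  -0.9   ]
[319.7244 275.9663]
[320.123  306.9584]
shift [  1.5   0.3 -48. ] turn [ 0. -0.  0.] rows>= 0.8
(480, 640, 3)
```

```bash
python3 -m pendant '[[1,1,0,-30,0,0,0],[1,1,0,-47,0,0,0],[1,1,0,-47,0,0,0],[-0.3,1,0,-47,0,0,0],[-0.3,1,0,-47,0,0,0],[-0.3,1,0,-47,0,0,0],[-0.3,1,0,-47,0,0,0],[-0.3,1,0,-40,0,0,0],[-0.3,1,0,20,0,0,0],[-0.3,1,0,60,0,0,0],[-0.3,1,0,60,0,0,0],[-0.3,1,0,60,0,0,0]]' 80; python3 - <<'E'
from h import *
C,im=snap('wrist','w8');o=manip.get_obs();r=R.from_quat(o['tcp_rot']).as_matrix();print(o['eef_pos'],o['finger_gap'])
cv2.imwrite('pics/w8c.png',cv2.convertScaleAbs(im[200:480,120:520],alpha=1.5,beta=20))
E
```

```text
clock: 11.82
eef_pos: [0.4696, 0.3818, 0.1154]
tcp_rot: [0.014, 0.708, -0.015, 0.706]
ft_force: [0.3, 0.2, -4.3]
finger_gap: 0.0556
[0.4693 0.3816 0.1145] 0.05501712945948013
```

View pics/w8c.png

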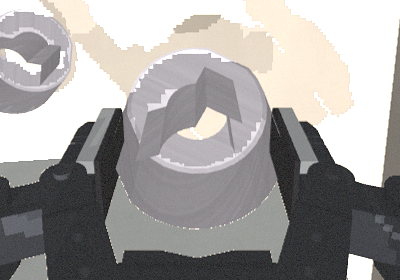

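```bash
python3 - <<'E'
from h import *
C=cam('wrist');p=np.array(manip.get_obs()['eef_pos']);im=cv2.imread('pics/w8.png')
for dx in(-.002,0,.002,.004):print(dx,proj(C,p+[dx+.029,0,.0245]),proj(C,p+[dx-.029,0,-.0115]))
# far top edge and near bottom edge along column
g=cv2.cvtColor(im,cv2.COLOR_BGR2GRAY)
print(g[240:262,317],g[415:445,317])
# target grid
yaw=np.radians(6.55)
for e in ():pass
a=np.radians(87.5-(150-6.55));go((.5852,-.046,.10),(0,0,-1),(np.cos(a),np.sin(a),0))
E
```

```text
-0.002 [320.7649 426.4707] [314.2199 239.4214]
0 [320.9919 431.0999] [314.4476 244.2639]
0.002 [321.217 435.691] [314.6736 249.0707]
0.004 [321.4402 440.2444] [314.898  253.8421]
[137 135 137 138 136 134 135 136 139 152 176 185 187 155 105 106 108 108
 107 106 105 109] [ 77  79  80  82  82  82  81  78  81  82  81  82  77 138 130  86  88  91
  90  92  91  88  90  87  88  89  90  91  89  92]
shift [ 115.9 -427.6  -14.5] turn [-0.003 -0.005 -2.506] rows>= 13.4
```

```bash
python3 -m pendant '[[-0.3,0,-10,50,0,0,0],[-0.3,0,-40,85,0,0,-0.3],[-0.3,0,-100,85,0,0,-0.5],[-0.3,0,-160,85,0,0,-0.7],[-0.3,0,-220,85,0,0,-0.9],[-0.3,0,-280,85,0,0,-1.1],[-0.3,10,-340,85,0,0,-1.3],[-0.3,60,-390,60,0,0,-1.5],[-0.3,110,-428,20,0,0,-1.7],[-0.3,116,-428,0,0,0,-1.9],[-0.3,116,-428,0,0,0,-2.1],[-0.3,116,-428,0,0,0,-2.3],[-0.3,116,-428,0,0,0,-2.506],[-0.3,116,-428,0,0,0,-2.506],[-0.3,116,-428,0,0,0,-2.506],[-0.3,116,-428,0,0,0,-2.506],[-0.3,116,-428,0,0,0,-2.506]]'; python3 - <<'E'
from h import *
C,im=snap('wrist','w9');o=manip.get_obs();print(o['eef_pos'],o['finger_gap'],o['joint_positions'])
a=np.radians(87.5-(150-6.55));go((.5852,-.046,.08),(0,0,-1),(np.cos(a),np.sin(a),0))
E
```

```text
clock: 14.0
eef_pos: [0.5857, -0.0456, 0.1158]
tcp_rot: [-0.675, -0.208, 0.677, -0.207]
ft_force: [-0.4, 0.8, -2.8]
finger_gap: 0.0556
[ 0.5859 -0.0456  0.1162] 0.055729136901721925 [-0.1356  0.0672  1.4593  0.      1.6169  0.8402]
shift [ -0.7  -0.4 -36.2] turn [-0.    -0.002 -0.001] rows>= 0.6
```

```bash
python3 -m pendant '[[-0.3,-0.5,-0.5,-40,0,0,0],[-0.3,-0.5,-0.5,-50,0,0,0],[-0.3,-0.5,-0.5,-56,0,0,0],[-0.3,-0.5,-0.5,-60,0,0,0],[-0.3,-0.5,-0.5,-63,0,0,0],[-0.3,-0.5,-0.5,-66,0,0,0],[-0.3,-0.5,-0.5,-66,0,0,0]]'
```

```text
clock: 14.92
eef_pos: [0.5858, -0.0462, 0.0512]
tcp_rot: [-0.676, -0.207, 0.676, -0.207]
ft_force: [-0.1, -1.2, -3.4]
finger_gap: 0.0554
```

```bash
python3 -m pendant '[[-0.3,0,0,-4,0,0,0],[-0.3,0,0,-8,0,0,0],[-0.3,0,0,-12,0,0,0],[-0.3,0,0,-16,0,0,0],[-0.3,0,0,-19,0,0,0],[-0.3,0,0,-21,0,0,0],[-0.3,0,0,-21,0,0,0]]'
```

```text
clock: 15.8
eef_pos: [0.5858, -0.0461, 0.0316]
tcp_rot: [0.676, 0.207, -0.676, 0.207]
ft_force: [-5.2, 0.8, 5.0]
finger_gap: 0.0557
```

```bash
python3 -m pendant '[[-0.3,0,0,-2,0,0,0],[1,0,0,-1,0,0,0],[1,0,0,-1,0,0,0],[1,0,0,-1,0,0,0],[1,0,0,30,0,0,0],[1,0,0,90,0,0,0],[1,-10,0,150,0,0,0],[1,-10,0,170,0,0,0],[1,-10,0,170,0,0,0]]'; python3 - <<'E'
from h import *
C,im=snap('wrist','w10');o=manip.get_obs();print(o['eef_pos'],o['finger_gap'])
u,v=map(int,proj(C,(.5852,-.046,.055)));print(u,v);a=im[v-80:v+80,u-80:u+80];cv2.imwrite('pics/w10c.png',cv2.convertScaleAbs(cv2.resize(a,None,fx=3,fy=3,interpolation=cv2.INTER_CUBIC),alpha=1.3,beta=10))
s=.5;c=.866
go(np.array((.472,-.288,.074))-.1*np.array((-s,0,-c)),(-s,0,-c),(0,-1,0),.012)
E
```

```text
clock: 16.92
eef_pos: [0.5766, -0.0463, 0.2017]
tcp_rot: [0.677, 0.206, -0.675, 0.207]
ft_force: [-0.2, 0.2, -0.9]
finger_gap: 0.0854
[ 0.5759 -0.0462  0.1992] 0.08525355125433995
322 214
shift [ -59.9 -241.8  -49. ] turn [-0.156  0.507 -0.58 ] rows>= 4.2
```

View pics/w10c.png

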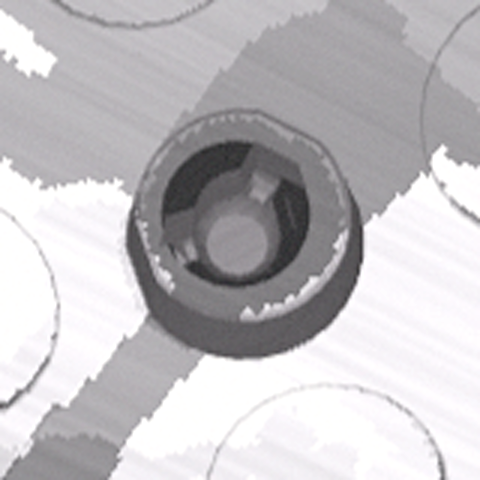

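```bash
python3 -m pendant '[[1,-20,-60,0,-0.04,0.13,-0.15],[1,-40,-120,0,-0.08,0.26,-0.3],[1,-60,-180,0,-0.12,0.4,-0.45],[1,-60,-242,0,-0.156,0.507,-0.58],[1,-60,-242,-49,-0.156,0.507,-0.58],[1,-60,-242,-49,-0.156,0.507,-0.58],[1,-60,-242,-49,-0.156,0.507,-0.58]]'; python3 - <<'E'
from h import *
C,im=snap('wrist','w11');o=manip.get_obs();print(o['eef_pos'],R.from_quat(o['tcp_rot']).as_matrix()[:,0],o['joint_positions'])
s=.5;c=.866
go(np.array((.472,-.288,.074)),(-s,0,-c),(0,-1,0),.012)
for y in(-.0295,.0295):print(proj(C,(.4775,-.288+y,.074)))
g=cv2.cvtColor(im,cv2.COLOR_BGR2GRAY)
for p in((.4775,-.288,.074),(.4775,-.288,.104),(.4565,-.288,.104)):print(proj(C,p))
E
```

```text
clock: 17.85
eef_pos: [0.5154, -0.2874, 0.1514]
tcp_rot: [-0.5, -0.001, 0.866, -0.001]
ft_force: [-0.3, 0.1, 0.9]
finger_gap: 0.0855
[ 0.5159 -0.2874  0.1532] [-0.4979 -0.0022 -0.8673] [-0.4419  0.4939  0.9697 -0.258   2.1404  1.039 ]
shift [-49.9  -0.6 -89.6] turn [ 0.001  0.002 -0.002] rows>= 1.6
[368.448  240.6838]
[267.057  240.6407]
[317.7524 240.6623]
[317.8347 282.0813]
[317.7466 304.2499]
```

```bash
python3 - <<'E'
from h import *
im=cv2.imread('pics/w11.png');hsv=cv2.cvtColor(im,cv2.COLOR_BGR2HSV)
for v in(225,240,255,270):
    m=np.where(hsv[v,220:420,1]<25)[0]+220;print(v,m.min() if len(m) else None,m.max() if len(m) else None,len(m))
m=(hsv[...,1]<28)&(hsv[...,2]>90);n,l,s,c=cv2.connectedComponentsWithStats(m.astype(np.uint8))
for q in s[1:]:
    if q[4]>1500:print(q)
E
```

```text
225 220 361 97
240 220 366 107
255 220 364 102
270 250 391 139
[    0     0   121   217 15129]
[  164     0   234   300 30610]
[  398     0   242   355 64876]
[ 142  199   84   72 4799]
[   0  299  111  111 3180]
[ 345  367  115  108 6660]
[ 577  369   63   45 1859]
[ 189  407  167   50 3432]
```

```bash
python3 -m pendant '[[1,-20,0,-36,0,0,0],[1,-40,0,-72,0,0,0],[1,-50,-1,-89,0,0,0],[1,-50,-1,-89,0,0,0],[0,-50,-1,-89,0,0,0],[0,-50,-1,-89,0,0,0],[0,-50,-1,-89,0,0,0],[0,-50,-1,-89,0,0,0]]' 35;python3 -m pendant '[[0,0,0,8,0,0,0],[0,0,0,30,0,0,0],[0,0,0,80,0,0,0],[0,0,0,110,0,0,0],[0,0,0,110,0,0,0]]'; python3 - <<'E'
from h import *
C,im=snap('wrist','w12');o=manip.get_obs();print(o['eef_pos'],o['finger_gap'])
cv2.imwrite('pics/w12c.png',im[180:480,120:520])
E
```

```text
clock: 18.9
eef_pos: [0.4675, -0.2869, 0.0657]
tcp_rot: [-0.502, -0.001, 0.865, -0.0]
ft_force: [1.8, 10.2, 9.1]
finger_gap: 0.0563
clock: 19.52
eef_pos: [0.4671, -0.2901, 0.1772]
tcp_rot: [-0.504, 0.002, 0.864, -0.001]
ft_force: [0.0, -0.8, -1.5]
finger_gap: 0.0571
[ 0.4665 -0.2898  0.1746] 0.05640451179475887
```

View pics/w12c.png

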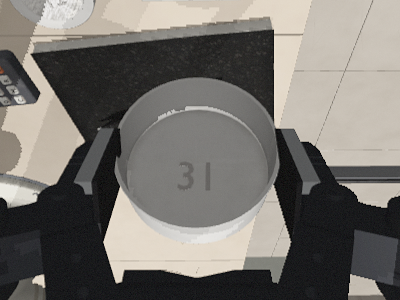

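```bash
python3 - <<'E'
from h import *
c=manip.calibration('wrist');T=c['tool_from_camera'];K=c['K'];C=(K,T[:3,3],T[:3,:3])
def show(mid,ang):
    m=np.array([-np.sin(ang),0,-np.cos(ang)]);e=np.array([-np.cos(ang),0,np.sin(ang)])  # e: in-disc, in tool xz plane
    M=mid+.0105*m;F=mid-.0095*m
    f=lambda q:proj(C,q).round(1)
    print(np.degrees(ang),'mouth',f(M+.03*e),f(M-.03*e),'floor',f(F+.027*e),f(F-.027*e),'lr',f(M+[0,.03,0]),f(M-[0,.03,0]))
mid=np.array([-.0095,0,.0043])
for a in(25,30,35):show(mid,np.radians(a))
E
```

```text
25.0 mouth [316.5 410.6] [316.6 266. ] floor [316.6 429.2] [316.6 303.2] lr [401.8 327.3] [231.2 327.4]
29.999999999999996 mouth [316.5 417.2] [316.5 263.4] floor [316.6 429.3] [316.6 298.4] lr [402.2 329.5] [230.9 329.6]
35.0 mouth [316.5 423.1] [316.5 261.2] floor [316.6 428.8] [316.6 293.8] lr [402.6 331.9] [230.5 332. ]
```

```bash
python3 - <<'E'
from h import *
im=cv2.imread('pics/w12.png')
a=im[240:440,295:300].mean((1,2)).round().astype(int)
for k in range(0,200,20):print(240+k,a[k:k+20])
c=manip.calibration('wrist');T=c['tool_from_camera'];K=c['K'];C=(K,T[:3,3],T[:3,:3])
for a in(15,20,25):
  for s in(0,3,6):
    ang=np.radians(a);m=np.array([-np.sin(ang),0,-np.cos(ang)]);e=np.array([-np.cos(ang),0,np.sin(ang)])
    mid=np.array([-.0095,0,.0043])-e*s/1000;M=mid+.0105*m;F=mid-.0105*m
    print(a,s,[round(proj(C,q)[1]) for q in(M-.03*e,M+.03*e,F+m*.001-.0275*e,F+.028*e)])
E
```

```text
240 [41 45 43 44 45 40 39 42 42 45 44 37 39 40 37 38 39 38 43 76]
260 [116 126 123 121 122 122 121 121 122 122 122 122 123 122 122 122 121 122
 122 122]
280 [122 121 122 121 121 122 121 120 118 113 109 165 166 123 114 118 120 121
 124 125]
300 [125 125 125 125 126 126 126 125 126 125 125 125 125 125 126 126 126 125
 125 125]
320 [126 125 125 125 125 125 125 125 125 124 125 124 125 125 125 124 125 124
 124 124]
340 [124 123 123 122 121 121 124 126 125 125 125 125 124 125 123 123 124 124
 124 124]
360 [123 125 124 122 116 112 111 112 118 121 122 124 124 124 123 124 124 124
 125 124]
380 [124 123 123 123 124 123 123 123 123 123 124 122 123 122 122 122 123 122
 122 122]
400 [121 123 123 122 121 138 185 200 198 196 206 215 215 214 213 213 213 213
 214 214]
420 [213 215 216 216 217 217 216 216 216 215 216 217 217 216 216 216 216 216
 217 217]
15 0 [273, 395, 313, 431]
15 3 [268, 387, 308, 423]
15 6 [264, 378, 304, 415]
20 0 [269, 403, 307, 433]
20 3 [264, 394, 302, 424]
20 6 [260, 385, 298, 416]
25 0 [266, 411, 302, 433]
25 3 [261, 401, 297, 425]
25 6 [256, 392, 292, 416]
```

```bash
cat >> h.py <<'E'
POC={1:(.5168,.0084),2:(.5306,-.1147),3:(.64,.0226),4:(.654,-.1005)}
def place(k,psi,elev,mid,h):
    e=np.radians(elev);f=np.radians(psi)
    d=np.array([np.cos(e)*np.cos(f),np.cos(e)*np.sin(f),-np.sin(e)]);j=np.array([np.sin(f),-np.cos(f),0])
    M=np.c_[d,j,np.cross(d,j)]
    t=np.array([*POC[k],h])-M@np.array(mid);print('tcp',t);go(t,d,j)
    o=manip.get_obs();print('err now of dish mid',(np.array(o['eef_pos'])+R.from_quat(o['tcp_rot']).as_matrix()@np.array(mid)-[*POC[k],h]).round(4))
E
python3 - <<'E'
from h import *
print(manip.get_obs()['eef_pos']);place(4,35,33,(-.0064,0,.0027),.1)
E
```

```text
[ 0.4665 -0.2898  0.1746]
tcp [ 0.6596 -0.0966  0.0988]
shift [193.1 193.2 -75.8] turn [ 0.463 -1.462  0.491] rows>= 8.6
err now of dish mid [-0.1867 -0.1893  0.0815]
```

```bash
python3 -m pendant '[[0,0,20,40,0.05,-0.16,0.05],[0,20,50,50,0.1,-0.32,0.1],[0,50,90,50,0.15,-0.48,0.16],[0,80,130,50,0.21,-0.65,0.22],[0,110,160,50,0.26,-0.82,0.27],[0,150,180,50,0.32,-1.0,0.33],[0,180,193,40,0.37,-1.18,0.4],[0,193,193,20,0.42,-1.33,0.45],[0,193,193,0,0.463,-1.462,0.491],[0,193,193,-40,0.463,-1.462,0.491],[0,193,193,-76,0.463,-1.462,0.491],[0,193,193,-76,0.463,-1.462,0.491],[0,193,193,-76,0.463,-1.462,0.491],[0,193,193,-76,0.463,-1.462,0.491]]'; python3 - <<'E'
from h import *
o=manip.get_obs();print(o['joint_positions'],o['eef_pos'],o['finger_gap'],R.from_quat(o['tcp_rot']).as_matrix()[:,0]);place(4,35,33,(-.0064,0,.0027),.0275)
E
```

```text
clock: 21.32
eef_pos: [0.6597, -0.0967, 0.0988]
tcp_rot: [0.914, 0.289, -0.271, 0.088]
ft_force: [-0.3, 0.2, -0.6]
finger_gap: 0.0567
[-0.6165 -0.0361  1.8809  1.052   1.1377 -0.0589] [ 0.6597 -0.0967  0.0988] 0.056654964294863115 [ 0.686   0.48   -0.5469]
tcp [ 0.6596 -0.0966  0.0263]
shift [ -0.1   0.1 -72.6] turn [ 0.005  0.    -0.002] rows>= 1.2
err now of dish mid [ 0.0001 -0.0001  0.0726]
```

```bash
python3 -m pendant '[[0,0,0,-30,0,0,0],[0,0,0,-55,0,0,0],[0,0,0,-66,0,0,0],[0,0,0,-72,0,0,0],[0,0,0,-72,0,0,0],[0,0,0,-72,0,0,0]]'
```

```text
clock: 22.08
eef_pos: [0.66, -0.0973, 0.0264]
tcp_rot: [0.914, 0.288, -0.271, 0.088]
ft_force: [1.6, -4.1, 3.5]
finger_gap: 0.0567
```

```bash
python3 -m pendant '[[1,0,0,1,0,0,0],[1,0,0,1,0,0,0],[1,0,0,1,0,0,0],[1,-10,-7,20,0,0,0],[1,-30,-20,70,0,0,0],[1,-30,-20,120,0,0,0],[1,-30,-20,120,0,0,0]]'; python3 - <<'E'
from h import *
C,im=snap('wrist','w13')
m=proj(C,(*POC[4],.033));print(m)
t,it=snap('top','t2');cv2.imwrite('pics/t2c.png',np.vstack([cv2.resize(it[150:260,290:450],(640,440),interpolation=cv2.INTER_CUBIC)]))
a=im[max(0,int(m[1])-150):int(m[1])+150,max(0,int(m[0])-200):int(m[0])+200];cv2.imwrite('pics/w13c.png',a)
b=np.hstack([cv2.resize(a,(400,300)),cv2.resize(it[150:260,290:400],(300,300),interpolation=cv2.INTER_CUBIC)]);cv2.imwrite('pics/both.png',b)
E
```

```text
clock: 22.95
eef_pos: [0.6301, -0.1168, 0.1504]
tcp_rot: [0.914, 0.288, -0.27, 0.09]
ft_force: [0.0, -0.4, -1.4]
finger_gap: 0.0857
[315.7168 370.1811]
```

View pics/both.png

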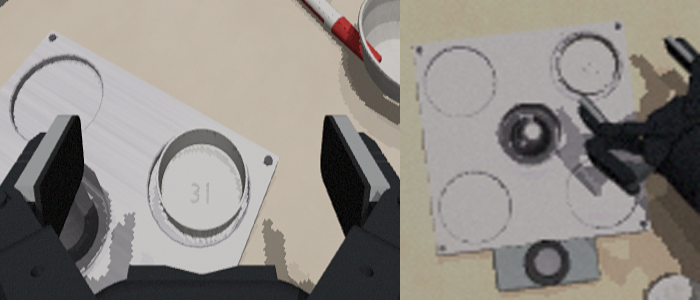

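```bash
python3 - <<'E'
from h import *
s=.5;c=.866;d=np.array((-s,0,-c))
go(np.array((.5665,-.288,.073))-.1*d,d,(0,-1,0),.015)
E
```

```text
shift [ -19.5 -172.3    2.1] turn [-0.463  1.463 -0.492] rows>= 8.6
```

```bash
python3 -m pendant '[[1,-20,-20,60,-0.05,0.16,-0.05],[1,-20,-50,100,-0.1,0.32,-0.1],[1,-20,-80,100,-0.15,0.48,-0.16],[1,-20,-110,100,-0.21,0.65,-0.22],[1,-20,-140,100,-0.26,0.82,-0.27],[1,-20,-172,100,-0.32,1.0,-0.33],[1,-20,-172,100,-0.37,1.18,-0.4],[1,-20,-172,80,-0.42,1.33,-0.45],[1,-20,-172,60,-0.463,1.463,-0.492],[1,-20,-172,2,-0.463,1.463,-0.492],[1,-20,-172,2,-0.463,1.463,-0.492],[1,-20,-172,2,-0.463,1.463,-0.492]]'; python3 - <<'E'
from h import *
C,im=snap('wrist','w14');o=manip.get_obs();print(o['eef_pos'],o['joint_positions'])
s=.5;c=.866;d=np.array((-s,0,-c))
go(np.array((.5665,-.288,.073)),d,(0,-1,0),.015)
hsv=cv2.cvtColor(im,cv2.COLOR_BGR2HSV)
print([proj(C,(.572,-.288+y,.073)).round() for y in(.0295,-.0295)],proj(C,(.572,-.288,.103)).round(),proj(C,(.551,-.288,.103)).round())
for v in(225,240,255):print(v,''.join('#' if x<30 else '.' for x in hsv[v,240:400,1]))
g=cv2.cvtColor(im,cv2.COLOR_BGR2GRAY);print(g[250:330:2,318])
E
```

```text
clock: 24.55
eef_pos: [0.6087, -0.2882, 0.1485]
tcp_rot: [-0.5, 0.001, 0.866, -0.0]
ft_force: [0.4, -0.7, 2.1]
finger_gap: 0.0855
[ 0.6093 -0.2886  0.151 ] [-0.3952  0.7822  0.5719 -0.2521  2.2553  1.0644]
shift [-50.3   0.6 -91. ] turn [0.004 0.005 0.001] rows>= 1.7
[array([265., 242.]), array([367., 242.])] [316. 284.] [316. 306.]
225 ......................##################################################################################################...................#....................
240 ....................#########################################################################################################....#..............................
255 ......................####################################################################################################..............##......................
[121 120 121 123 111 109 109 106 104 101 103 103 120 120 121 124 207 226
 225 224 225 224 225 226 224 219 228 226 222 224 123 133 137 140 136 138
 138 137 137 202]
```

```bash
python3 -m pendant '[[1,-20,2,-36,0,0,0],[1,-40,2,-72,0,0,0],[1,-50,2,-91,0,0,0],[1,-50,2,-91,0,0,0],[0,-50,2,-91,0,0,0],[0,-50,2,-91,0,0,0],[0,-50,2,-91,0,0,0],[0,-50,2,-91,0,0,0]]' 35;python3 -m pendant '[[0,0,0,8,0,0,0],[0,0,0,30,0,0,0],[0,0,0,80,0,0,0],[0,0,0,110,0,0,0],[0,0,0,110,0,0,0]]'; python3 - <<'E'
from h import *
C,im=snap('wrist','w15');o=manip.get_obs();print(o['eef_pos'],o['finger_gap'])
a=im[240:440,295:300].mean((1,2)).round().astype(int)
for k in range(0,200,20):print(240+k,a[k:k+20])
print(im[327,215:260].mean(1).round().astype(int),im[327,380:420].mean(1).round().astype(int))
c=manip.calibration('wrist');T=c['tool_from_camera'];K=c['K'];C=(K,T[:3,3],T[:3,:3])
for a in(22,25,28,31,34):
  for s in(-3,0,3):
    ang=np.radians(a);m=np.array([-np.sin(ang),0,-np.cos(ang)]);e=np.array([-np.cos(ang),0,np.sin(ang)])
    mid=np.array([-.0095,0,.0043])-e*s/1000;M=mid+.0105*m;F=mid-.0105*m
    print(a,s,mid,[round(proj(C,q)[1]) for q in(M-.03*e,M+.03*e,F+m*.001-.0275*e,F+.028*e)])
E
```

```text
clock: 25.6
eef_pos: [0.5606, -0.2858, 0.059]
tcp_rot: [-0.502, 0.001, 0.865, -0.001]
ft_force: [1.1, 4.0, 6.6]
finger_gap: 0.057
clock: 26.22
eef_pos: [0.56, -0.2869, 0.1706]
tcp_rot: [-0.503, 0.002, 0.864, -0.001]
ft_force: [0.2, 0.8, -0.3]
finger_gap: 0.0564
[ 0.5595 -0.2866  0.1678] 0.05683289992175356
240 [125 126 126 126 126 127 125 125 123 123 122 123 124 124 125 125 126 127
 128 128]
260 [127 126 128 127 126 128 129 129 122 118 117 116 114 115 116 116 116 116
 115 115]
280 [115 116 115 115 115 116 115 116 116 116 115 116 115 115 115 114 112 108
 113 153]
300 [175 146 110 109 112 112 115 117 118 118 118 119 119 119 120 119 118 119
 120 119]
320 [119 118 117 119 118 118 119 119 117 119 118 118 118 119 118 118 119 118
 118 118]
340 [118 117 118 118 118 118 117 118 118 118 117 118 116 116 114 111 111 109
 113 117]
360 [118 118 118 118 118 117 116 116 117 117 118 117 118 118 116 118 117 113
 106 102]
380 [101  99 110 115 116 115 117 117 116 116 117 117 117 117 116 115 117 116
 116 116]
400 [116 115 116 116 116 116 116 116 115 117 116 116 115 115 116 114 116 116
 114 114]
420 [115 
[... 507 characters left out ...]
3] [268, 406, 305, 433]
22 3 [-0.0067  0.      0.0032] [263, 397, 300, 424]
25 -3 [-0.0122  0.      0.0056] [271, 421, 308, 443]
25 0 [-0.0095  0.      0.0043] [266, 411, 302, 433]
25 3 [-0.0068  0.      0.003 ] [261, 401, 297, 425]
28 -3 [-0.0121  0.      0.0057] [270, 425, 305, 443]
28 0 [-0.0095  0.      0.0043] [264, 415, 299, 433]
28 3 [-0.0069  0.      0.0029] [259, 405, 294, 424]
31 -3 [-0.0121  0.      0.0058] [269, 429, 302, 443]
31 0 [-0.0095  0.      0.0043] [263, 418, 296, 433]
31 3 [-0.0069  0.      0.0028] [257, 408, 291, 424]
34 -3 [-0.012  0.     0.006] [268, 433, 300, 442]
34 0 [-0.0095  0.      0.0043] [262, 422, 294, 433]
34 3 [-0.007   0.      0.0026] [255, 412, 288, 424]
```

```bash
python3 - <<'E'
from h import *
place(3,-20,34,(-.0117,0,.0055),.11)
E
```

```text
tcp [0.652  0.0182 0.108 ]
shift [ 92.5 304.8 -59.8] turn [-0.259 -1.481 -0.278] rows>= 8.2
err now of dish mid [-0.0795 -0.3091  0.0707]
```

```bash
python3 -m pendant '[[0,0,20,40,0,-0.1,0],[0,0,60,60,-0.05,-0.27,-0.05],[0,0,110,60,-0.08,-0.44,-0.08],[0,10,160,60,-0.11,-0.6,-0.11],[0,30,210,60,-0.14,-0.78,-0.14],[0,50,260,60,-0.17,-0.95,-0.17],[0,80,300,50,-0.2,-1.12,-0.2],[0,92,305,40,-0.23,-1.3,-0.24],[0,92,305,20,-0.259,-1.481,-0.278],[0,92,305,-30,-0.259,-1.481,-0.278],[0,92,305,-60,-0.259,-1.481,-0.278],[0,92,305,-60,-0.259,-1.481,-0.278],[0,92,305,-60,-0.259,-1.481,-0.278]]'; python3 - <<'E'
from h import *
o=manip.get_obs();print(o['joint_positions'],o['finger_gap']);place(3,-20,34,(-.0117,0,.0055),.028)
E
```

```text
clock: 27.9
eef_pos: [0.6513, 0.0188, 0.1066]
tcp_rot: [0.942, -0.165, -0.289, -0.051]
ft_force: [0.3, 0.6, -0.5]
finger_gap: 0.0571
[ 0.204  -0.3421  2.1212 -0.8206  0.6334  2.6164] 0.05711546801238344
tcp [0.652  0.0182 0.026 ]
shift [  0.7  -0.6 -80.6] turn [-0.001 -0.002 -0.002] rows>= 1.3
err now of dish mid [-0.0007  0.0006  0.0806]
```

```bash
python3 - <<'E'
from h import *
place(3,-15,34,(-.0117,0,.0055),.028)
E
python3 -m pendant '[[0,0,0,-5,0,0,0.087],[0,1,0,-30,0,0,0.087],[0,1,0,-40,0,0,0.087],[0,1,0,-40,0,0,0.087]]'; python3 - <<'E'
from h import *
o=manip.get_obs();print(o['joint_positions'],o['finger_gap']);place(3,-15,34,(-.0117,0,.0055),.028)
E
```

```text
tcp [0.6523 0.0193 0.026 ]
shift [  1.    0.4 -80.6] turn [-0.001 -0.003  0.085] rows>= 1.3
err now of dish mid [-0.0007  0.0006  0.0806]
clock: 28.4
eef_pos: [0.652, 0.0188, 0.0656]
tcp_rot: [0.948, -0.124, -0.292, -0.038]
ft_force: [0.2, -0.6, 0.3]
finger_gap: 0.0571
[ 0.1488 -0.322   2.1845 -0.7985  0.4771  2.549 ] 0.05706497046811426
tcp [0.6523 0.0193 0.026 ]
shift [  0.3   0.5 -39.6] turn [-0.001 -0.004 -0.002] rows>= 0.6
err now of dish mid [-0.0003 -0.0005  0.0396]
```

```bash
python3 -m pendant '[[0,0,0.5,-10,0,0,0],[0,0,0.5,-20,0,0,0],[0,0,0.5,-30,0,0,0],[0,0,0.5,-39,0,0,0],[0,0,0.5,-39,0,0,0],[0,0,0.5,-39,0,0,0]]'; python3 - <<'E'
from h import *
o=manip.get_obs();print(o['joint_positions'],o['finger_gap']);place(3,-15,34,(-.0117,0,.0055),.028)
E
```

```text
clock: 29.15
eef_pos: [0.6543, 0.0163, 0.0364]
tcp_rot: [0.948, -0.12, -0.291, -0.038]
ft_force: [-3.1, -0.5, 10.4]
finger_gap: 0.057
[ 0.1353 -0.2672  2.2008 -0.8879  0.4131  2.6423] 0.05702728183313921
tcp [0.6523 0.0193 0.026 ]
shift [ -1.9   3.  -10.4] turn [-0.003 -0.003 -0.01 ] rows>= 0.2
err now of dish mid [ 0.0019 -0.0031  0.0104]
```

```bash
python3 -m pendant '[[0,0,0,20,0,0,0],[0,0,0,60,0,0,0],[0,0,0,110,0,0,0],[0,-20,-20,140,0,0,0.1],[0,-20,-20,140,0,0,0.1]]'; python3 - <<'E'
from h import *
C,im=snap('wrist','w16');o=manip.get_obs();print(o['joint_positions'],o['finger_gap'],o['ft_force'])
a=im[240:440,295:300].mean((1,2)).round().astype(int)
for k in range(0,200,20):print(240+k,a[k:k+20])
place(2,35,34,(-.0117,0,.0055),.12)
E
```

```text
clock: 29.78
eef_pos: [0.6315, -0.0042, 0.174]
tcp_rot: [0.952, -0.072, -0.295, -0.023]
ft_force: [0.7, 0.1, -1.7]
finger_gap: 0.057
[ 0.0091 -0.58    2.159  -0.2316  0.609   1.8538] 0.056723865952865 [0.7716 0.0132 1.3543]
240 [195 196 196 196 196 196 196 196 196 196 196 196 196 196 196 196 196 195
 195 195]
260 [195 195 195 195 195 195 195 197 206 213 200 149 104 102 102 103 104 106
 104 109]
280 [119 123 123 122 122 122 122 121 124 123 122 123 122 122 122 122 121 120
 115 109]
300 [151 195 205 205 207 208 210 203 194 193 193 197 207 211 210 210 211 210
 210 210]
320 [210 210 210 210 210 210 210 210 210 211 210 211 210 210 210 210 210 210
 210 210]
340 [210 210 210 210 210 210 210 210 210 210 210 210 210 210 210 206 204 204
 202 207]
360 [210 210 210 210 210 210 210 210 210 210 210 210 210 210 209 210 210 210
 203 197]
380 [196 196 186 198 210 210 210 210 210 210 209 209 210 209 209 210 209 210
 209 209]
400 [210 210 209 209 209 209 210 210 209 209 210 210 209 210 210 209 209 209
 209 209]
420 [209 209 209 210 204 175 130 106 101 104 105 104 105 105 104 104 104 104
 111 133]
tcp [ 0.5411 -0.1074  0.118 ]
shift [ -90.4 -102.4  -57.4] turn [ 0.    -0.005  0.762] rows>= 4.1
err now of dish mid [0.0882 0.1116 0.0575]
```

```bash
python3 -m pendant '[[0,-30,-30,0,0,0,0.15],[0,-60,-70,0,0,0,0.33],[0,-90,-102,0,0,0,0.5],[0,-90,-102,0,0,0,0.68],[0,-90,-102,0,0,0,0.762],[0,-90,-102,-57,0,0,0.762],[0,-90,-102,-57,0,0,0.762],[0,-90,-102,-57,0,0,0.762]]'; python3 - <<'E'
from h import *
o=manip.get_obs();print(o['joint_positions'],o['finger_gap']);place(2,35,34,(-.0117,0,.0055),.028)
E
```

```text
clock: 30.82
eef_pos: [0.5404, -0.1073, 0.1091]
tcp_rot: [0.91, 0.286, -0.287, 0.085]
ft_force: [0.1, 0.7, -0.8]
finger_gap: 0.0568
[-0.793  -0.3228  2.0951  0.9884  1.3214 -0.0617] 0.056781429987586535
tcp [ 0.5411 -0.1074  0.026 ]
shift [  0.7  -0.1 -83.1] turn [ 0.    -0.018  0.006] rows>= 1.3
err now of dish mid [-0.0007  0.0001  0.0833]
```

```bash
python3 -m pendant '[[0,0.5,0,-30,0,-0.01,0],[0,0.5,0,-50,0,-0.018,0],[0,0.5,0,-65,0,-0.018,0],[0,0.5,0,-65,0,-0.018,0],[0,0.5,0,-65,0,-0.018,0]]'; python3 - <<'E'
from h import *
o=manip.get_obs();print(o['joint_positions'],o['finger_gap']);place(2,35,34,(-.0117,0,.0055),.028)
E
```

```text
clock: 31.45
eef_pos: [0.5422, -0.1062, 0.0498]
tcp_rot: [0.913, 0.285, -0.276, 0.092]
ft_force: [0.5, 0.6, -0.1]
finger_gap: 0.0567
[-0.7951 -0.2344  2.1506  1.0452  1.2402 -0.2153] 0.056700371660228614
tcp [ 0.5411 -0.1074  0.026 ]
shift [ -1.2  -1.2 -23.7] turn [0.007 0.009 0.003] rows>= 0.4
err now of dish mid [0.0011 0.0012 0.0237]
```

```bash
python3 -m pendant '[[0,-1,-1,-12,0,0,0],[0,-1,-1,-19,0,0,0],[0,-1,-1,-23,0,0,0],[0,-1,-1,-23,0,0,0],[0,-1,-1,-23,0,0,0]]'; python3 - <<'E'
from h import *
o=manip.get_obs();place(2,35,34,(-.0117,0,.0055),.028)
E
```

```text
clock: 32.08
eef_pos: [0.5407, -0.1071, 0.0254]
tcp_rot: [0.913, 0.285, -0.276, 0.091]
ft_force: [0.1, 0.5, -0.1]
finger_gap: 0.0565
tcp [ 0.5411 -0.1074  0.026 ]
shift [ 0.4 -0.3  0.7] turn [0.006 0.008 0.003] rows>= 0.1
err now of dish mid [-0.0004  0.0003 -0.0007]
```

```bash
python3 -m pendant '[[0.7,0,0,1,0,0,0],[0.7,0,0,1,0,0,0],[0.7,0,0,1,0,0,0],[0.7,-5,-4,20,0,0,0],[1,-20,-14,70,0,0,0],[1,-20,-14,130,0,0,0],[1,-20,-14,160,0,0,0],[1,-20,-14,160,0,0,0]]'; python3 - <<'E'
from h import *
C,im=snap('wrist','w17');o=manip.get_obs();print(o['joint_positions'],o['finger_gap'])
f=np.radians(35)
go((.566,-.2865,.26),(0,0,-1),(np.sin(f),-np.cos(f),0))
E
```

```text
clock: 33.08
eef_pos: [0.5213, -0.1218, 0.1889]
tcp_rot: [0.914, 0.284, -0.275, 0.094]
ft_force: [-0.4, -1.4, 0.0]
finger_gap: 0.0852
[-0.8595 -0.424   2.0381  0.9813  1.4545  0.012 ] 0.0854533520992493
shift [  45.2 -165.2   73.8] turn [-0.552  0.81  -0.003] rows>= 5.2
```

```bash
python3 -m pendant '[[1,0,-30,40,-0.11,0.16,0],[1,10,-70,74,-0.22,0.32,0],[1,20,-110,74,-0.33,0.48,0],[1,35,-150,74,-0.44,0.65,0],[1,45,-165,74,-0.552,0.81,0],[1,45,-165,74,-0.552,0.81,0],[1,45,-165,74,-0.552,0.81,0]]'; python3 - <<'E'
from h import *
o=manip.get_obs();print(o['joint_positions'],o['eef_pos'])
go((.566,-.2865,.26),(0,0,-1),(0,1,0))
E
```

```text
clock: 34.0
eef_pos: [0.5663, -0.285, 0.2556]
tcp_rot: [-0.673, -0.216, 0.676, -0.211]
ft_force: [0.9, -0.9, 0.3]
finger_gap: 0.0853
[-0.521   0.1994  1.0689  0.002   1.8815  0.437 ] [ 0.5663 -0.285   0.2556]
shift [-0.3 -1.5  4.4] turn [ 0.006 -0.01   2.528] rows>= 13.5
```

Rotate by +145° (j6 0.44 → about −2.1), then pitch.

```bash
python3 -m pendant '[[1,0,0,0,0,0,1.0],[1,0,0,0,0,0,1.0],[1,0,0,0,0,0,1.0],[1,0,0,0,0,0,1.0],[1,0,0,0,0,0,1.0],[1,0,0,0,0,0,2.0],[1,0,0,0,0,0,2.0],[1,0,0,0,0,0,2.0],[1,0,0,0,0,0,2.0],[1,0,0,0,0,0,2.0],[1,0,0,0,0,0,2.528],[1,0,0,0,0,0,2.528],[1,0,0,0,0,0,2.528],[1,0,0,0,0,0,2.528],[1,0,0,0,0,0,2.528]]'; python3 - <<'E'
from h import *
o=manip.get_obs();print(o['joint_positions'],o['eef_pos'])
s=.5;c=.866;d=np.array((s,0,-c))
go(np.array((.6085,-.2865,.073))-.1*d,d,(0,1,0),.015)
E
```

```text
clock: 35.88
eef_pos: [0.5648, -0.2863, 0.2585]
tcp_rot: [0.001, 0.707, -0.002, 0.707]
ft_force: [0.2, 0.9, -1.2]
finger_gap: 0.0854
[-0.5218  0.1903  1.074  -0.0022  1.8769 -2.089 ] [ 0.5648 -0.2863  0.2585]
shift [   1.2   -0.2 -111.9] turn [ 0.001 -0.524  0.005] rows>= 2.8
```

```bash
python3 -m pendant '[[1,0,0,-30,0,-0.18,0],[1,0,0,-60,0,-0.36,0],[1,1,0,-90,0,-0.524,0],[1,1,0,-111,0,-0.524,0],[1,1,0,-111,0,-0.524,0],[1,1,0,-111,0,-0.524,0]]'; python3 - <<'E'
from h import *
C,im=snap('wrist','w18');o=manip.get_obs();print(o['eef_pos'],o['joint_positions'])
s=.5;c=.866;d=np.array((s,0,-c))
go(np.array((.6085,-.2865,.073)),d,(0,1,0),.015)
hsv=cv2.cvtColor(im,cv2.COLOR_BGR2HSV)
print([proj(C,(.603,-.2865+y,.073)).round() for y in(.0295,-.0295)],proj(C,(.603,-.2865,.103)).round(),proj(C,(.624,-.2865,.103)).round())
for v in(225,240,255):print(v,''.join('#' if x<30 else '.' for x in hsv[v,240:400,1]))
g=cv2.cvtColor(im,cv2.COLOR_BGR2GRAY);print(g[250:330:2,318])
E
```

```text
clock: 36.62
eef_pos: [0.5689, -0.287, 0.1525]
tcp_rot: [-0.001, 0.498, -0.003, 0.867]
ft_force: [-0.1, -0.5, 0.8]
finger_gap: 0.0854
[ 0.5689 -0.287   0.1526] [-0.6918 -0.1997  1.7321  0.3461  1.205  -2.319 ]
shift [ 47.1   0.5 -92.6] turn [0.005 0.004 0.003] rows>= 1.7
[array([370., 235.]), array([268., 235.])] [319. 276.] [319. 298.]
225 ................................#######################################################################################################.########################
240 .................#...........############################################################################################################.###################.##
255 ...#.............................###############################################################################################################################
[119 120 120 118 120 119 118 119 120 120 117 120 119 120 128 208 223 224
 223 224 224 223 222 217 211 210 210 208 210 209 209 209 210 210 188 144
 147 147 147 146]
```

```bash
python3 -m pendant '[[1,20,0,-37,0,0,0],[1,38,0,-74,0,0,0],[1,48,0.5,-92,0,0,0],[1,48,0.5,-92,0,0,0],[0,48,0.5,-92,0,0,0],[0,48,0.5,-92,0,0,0],[0,48,0.5,-92,0,0,0],[0,48,0.5,-92,0,0,0]]' 35;python3 -m pendant '[[0,0,0,8,0,0,0],[0,0,0,30,0,0,0],[0,0,0,80,0,0,0],[0,0,0,130,0,0,0],[0,0,0,190,0,0,0],[0,0,0,190,0,0,0]]'; python3 - <<'E'
from h import *
C,im=snap('wrist','w19');o=manip.get_obs();print(o['eef_pos'],o['finger_gap'],o['joint_positions'])
a=im[240:440,295:300].mean((1,2)).round().astype(int)
for k in range(0,200,20):print(240+k,a[k:k+20])
print(im[327,215:260].mean(1).round().astype(int),im[327,380:420].mean(1).round().astype(int))
E
```

```text
clock: 37.67
eef_pos: [0.6158, -0.2862, 0.0596]
tcp_rot: [-0.001, 0.498, -0.003, 0.867]
ft_force: [-0.3, 2.1, 6.2]
finger_gap: 0.0566
clock: 38.42
eef_pos: [0.616, -0.2868, 0.2557]
tcp_rot: [-0.003, 0.495, -0.004, 0.869]
ft_force: [0.4, 0.1, -0.2]
finger_gap: 0.0569
[ 0.6151 -0.2863  0.251 ] 0.05687494157241835 [-0.6344 -0.1111  1.4789  0.3061  1.3407 -2.2067]
240 [52 54 54 54 53 54 52 53 54 53 53 55 54 54 55 56 56 55 57 56]
260 [ 55  53  54  52  54  53  54  53  52  50  52 100 128 140 174 197 201 200
 199 200]
280 [200 200 199 198 192 187 190 166 119 109 111 113 113 113 112 112 110 110
 107 111]
300 [124 134 128 113 108 110 113 114 116 117 118 118 119 120 120 120 120 118
 120 119]
320 [119 118 120 120 120 119 120 120 120 120 119 120 120 120 121 120 120 120
 120 119]
340 [119 120 120 120 119 120 120 120 119 120 120 119 119 120 120 120 119 120
 120 119]
360 [119 119 121 121 122 120 119 119 121 121 122 121 122 120 121 121 120 120
 120 120]
380 [120 120 119 119 120 119 119 119 119 120 119 119 119 119 119 118 118 118
 118 117]
400 [119 118 118 118 118 119 120 120 119 119 119 119 120 119 118 118 118 118
 118 117]
420 [117 119 117 118 117 118 127 135 137 134 152 207 225 222 221 221 222 221
 222 221]
[ 85  82  86  87  85  85  85  85  85  88  60  28  20  18  17  21  14  15
   9  21  16  38 123 113  97  94  93  93  97  96  96  95  95  95  96  98
  95  97 100 100  98 100  93  92 114] [ 96  98  97  96  98  97  97  96  98  94  98  97  94 107 124 121 121 101
  36  11  24  19  14  12  18  19  19  13  70  84  84  86  86  85  86  84
  85  84  83  86]
```

```bash
python3 -m pendant '[[0,0,30,0,0,0.18,0],[0,-10,70,0,0,0.36,0],[0,-20,120,0,0,0.524,0],[0,-40,180,0,0,0.524,0],[0,-70,240,0,0,0.524,0],[0,-70,288,0,0,0.524,0],[0,-70,288,0,0,0.524,0],[0,-70,288,0,0,0.524,0]]'; python3 -m pendant '[[0,0,0,0,0,0,-1],[0,0,0,0,0,0,-1],[0,0,0,0,0,0,-1],[0,0,0,0,0,0,-1],[0,0,0,0,0,0,-1],[0,0,0,0,0,0,-2],[0,0,0,0,0,0,-2],[0,0,0,0,0,0,-2],[0,0,0,0,0,0,-2],[0,0,0,0,0,0,-2],[0,0,0,0,0,0,-3],[0,0,0,0,0,0,-3],[0,0,0,0,0,0,-3],[0,0,0,0,0,0,-3],[0,0,0,0,0,0,-3],[0,0,0,0,0,0,-3],[0,0,0,0,0,0,-3]]'; python3 - <<'E'
from h import *
o=manip.get_obs();print(o['joint_positions'],o['eef_pos'],o['finger_gap'])
place(1,0,34,(-.0125,0,.006),.12)
E
```

```text
clock: 39.48
eef_pos: [0.5442, 0.0021, 0.245]
tcp_rot: [-0.001, 0.708, -0.002, 0.706]
ft_force: [0.0, 0.4, -1.1]
finger_gap: 0.0566
clock: 41.6
eef_pos: [0.5446, 0.0008, 0.2454]
tcp_rot: [-0.705, -0.05, 0.706, -0.048]
ft_force: [-0.3, 0.1, 0.3]
finger_gap: 0.0571
[-0.0626 -0.0534  1.352   0.0028  1.8448  1.3707] [0.5446 0.0008 0.2454] 0.05706623654201963
tcp [0.5305 0.0084 0.118 ]
shift [ -14.1    7.6 -127.4] turn [ 0.065 -0.977 -0.128] rows>= 5.3
err now of dish mid [ 0.0219 -0.0084  0.1379]
```

```bash
python3 -m pendant '[[0,-3,2,0,0.01,-0.17,-0.02],[0,-6,4,-10,0.02,-0.34,-0.04],[0,-9,6,-20,0.03,-0.5,-0.06],[0,-12,7,-40,0.04,-0.67,-0.09],[0,-14,8,-60,0.055,-0.83,-0.11],[0,-14,8,-90,0.065,-0.977,-0.128],[0,-14,8,-127,0.065,-0.977,-0.128],[0,-14,8,-127,0.065,-0.977,-0.128],[0,-14,8,-127,0.065,-0.977,-0.128],[0,-14,8,-127,0.065,-0.977,-0.128]]'; python3 - <<'E'
from h import *
o=manip.get_obs();print(o['joint_positions'],o['eef_pos'],o['finger_gap'])
place(1,0,34,(-.0125,0,.006),.028)
E
```

```text
clock: 42.85
eef_pos: [0.5613, 0.0114, 0.1185]
tcp_rot: [0.956, -0.0, -0.295, 0.001]
ft_force: [0.5, -0.1, -0.6]
finger_gap: 0.0568
[-0.0795 -0.8564  2.4165  0.1119  0.6134  1.4321] [0.5613 0.0114 0.1185] 0.05675299843894728
tcp [0.5305 0.0084 0.026 ]
shift [-30.8  -3.  -92.5] turn [ 0.003 -0.005 -0.   ] rows>= 1.6
err now of dish mid [0.0308 0.003  0.0926]
```

```bash
python3 - <<'E'
from h import *
import h
h.POC[3]=(.643,.0222)
place(3,-8,42,(-.0125,0,.006),.11)
E
```

```text
tcp [0.6562 0.0203 0.1061]
shift [ 94.8   9.  -12.4] turn [ 0.012  0.134 -0.14 ] rows>= 1.5
err now of dish mid [-0.0954 -0.0108  0.0106]
```

```bash
python3 -m pendant '[[0,30,0,10,0,0.05,-0.05],[0,60,5,10,0,0.1,-0.1],[0,95,9,0,0.012,0.134,-0.14],[0,95,9,0,0.012,0.134,-0.14],[0,95,9,0,0.012,0.134,-0.14],[0,95,9,0,0.012,0.134,-0.14]]'; python3 - <<'E'
from h import *
import h
h.POC[3]=(.643,.0222)
o=manip.get_obs();print(o['joint_positions'],o['eef_pos'],o['finger_gap'])
place(3,-8,42,(-.0125,0,.006),.03)
E
```

```text
clock: 43.6
eef_pos: [0.655, 0.0204, 0.1161]
tcp_rot: [0.931, -0.065, -0.358, -0.026]
ft_force: [0.3, -0.6, -0.9]
finger_gap: 0.0569
[ 0.0527 -0.3765  2.0601 -0.2371  0.6449  1.8931] [0.655  0.0204 0.1161] 0.05688366057492536
tcp [0.6562 0.0203 0.0261]
shift [  1.2  -0.1 -90. ] turn [-0.002 -0.002  0.001] rows>= 1.4
err now of dish mid [-0.0012  0.0001  0.09  ]
```

Good joint margins now. Lower.

```bash
python3 -m pendant '[[0,1,0,-30,0,0,0],[0,1,0,-55,0,0,0],[0,1,0,-70,0,0,0],[0,1,0,-70,0,0,0],[0,1,0,-70,0,0,0]]'; python3 - <<'E'
from h import *
import h
h.POC[3]=(.643,.0222)
o=manip.get_obs();print(o['joint_positions'],o['eef_pos'],o['finger_gap'])
place(3,-8,42,(-.0125,0,.006),.03)
E
```

```text
clock: 44.22
eef_pos: [0.6568, 0.0207, 0.0462]
tcp_rot: [0.931, -0.065, -0.358, -0.026]
ft_force: [0.2, 1.0, 0.9]
finger_gap: 0.0563
[ 0.053  -0.2845  2.121  -0.3002  0.4976  1.9681] [0.6568 0.0207 0.0462] 0.056262865960963825
tcp [0.6562 0.0203 0.0261]
shift [ -0.6  -0.4 -20.1] turn [-0.002 -0.002  0.   ] rows>= 0.3
err now of dish mid [0.0006 0.0003 0.0201]
```

```bash
python3 -m pendant '[[0,-0.5,-0.5,-8,0,0,0],[0,-0.5,-0.5,-14,0,0,0],[0,-0.5,-0.5,-18,0,0,0],[0,-0.5,-0.5,-20,0,0,0],[0,-0.5,-0.5,-20,0,0,0]]'; python3 - <<'E'
from h import *
import h
h.POC[3]=(.643,.0222)
o=manip.get_obs();print(o['joint_positions'],o['eef_pos'],o['finger_gap'],o['torque'])
place(3,-8,42,(-.0125,0,.006),.03)
E
```

```text
clock: 44.85
eef_pos: [0.6591, 0.0209, 0.03]
tcp_rot: [0.932, -0.064, -0.355, -0.025]
ft_force: [2.2, 1.7, 9.7]
finger_gap: 0.057
[ 0.0524 -0.2543  2.1324 -0.3274  0.4499  1.9964] [0.6591 0.0209 0.03  ] 0.05696119355292977 [-0.4248 -0.4876  0.2359]
tcp [0.6562 0.0203 0.0261]
shift [-2.9 -0.6 -3.9] turn [-0.001  0.006 -0.002] rows>= 0.1
err now of dish mid [0.0029 0.0005 0.0038]
```

```bash
python3 -m pendant '[[0,0,0,8,0,0,0],[0,-1,3,8,0,0,-0.04],[0,-1,3,4,0,0,-0.04],[0,-1,3,0,0,0,-0.04],[0,-1,3,0,0,0,-0.04]]'; python3 - <<'E'
from h import *
import h
h.POC[3]=(.643,.0222)
o=manip.get_obs();print(o['joint_positions'],o['eef_pos'],o['finger_gap'],o['torque'])
place(3,-10,42,(-.0125,0,.006),.03)
E
```

```text
clock: 45.48
eef_pos: [0.6578, 0.024, 0.0296]
tcp_rot: [0.931, -0.082, -0.355, -0.032]
ft_force: [0.1, 4.1, 11.2]
finger_gap: 0.0564
[ 0.0833 -0.2464  2.1262 -0.4302  0.4737  2.1351] [0.6578 0.024  0.0296] 0.05641300486655639 [-0.4828 -0.4614  0.2062]
tcp [0.6561 0.0199 0.0261]
shift [-1.7 -4.1 -3.5] turn [-0.001  0.005  0.002] rows>= 0.1
err now of dish mid [0.0017 0.0041 0.0034]
```

```bash
python3 -m pendant '[[0,0,-1.5,6,0,0,0],[0,-1,-3,6,0,0,0.02],[0,-1,-3,4,0,0,0.02],[0,-1,-3,4,0,0,0.02],[0.5,-1,-3,4,0,0,0.02],[0.5,-1,-3,4,0,0,0.02],[0.5,-1,-3,4,0,0,0.02],[0.6,-1,-3,10,0,0,0.02],[0.6,-3,-2,40,0,0,0.02],[0.8,-10,0,100,0,0,0.02],[1,-10,0,150,0,0,0.02],[1,-10,0,150,0,0,0.02]]'; python3 - <<'E'
from h import *
C,im=snap('wrist','w20');o=manip.get_obs();print(o['eef_pos'],o['joint_positions'])
print([proj(C,(*POC[k],.033)).round() for k in POC])
# dish 3 region: rim ellipse via threshold
m=proj(C,(*POC[3],.033));print(m)
_,it=snap('top','t3')
a=im[max(0,int(m[1])-150):int(m[1])+150,max(0,int(m[0])-200):int(m[0])+200]
b=np.hstack([cv2.resize(a,(400,300)),cv2.resize(it[150:260,290:400],(300,300),interpolation=cv2.INTER_CUBIC)]);cv2.imwrite('pics/both2.png',b)
E
```

```text
clock: 46.98
eef_pos: [0.6463, 0.0235, 0.1817]
tcp_rot: [0.931, -0.074, -0.355, -0.03]
ft_force: [0.8, -0.5, 0.6]
finger_gap: 0.0848
[0.6451 0.0234 0.1771] [ 0.0732 -0.4472  2.0016 -0.2442  0.7791  1.906 ]
[array([382., 637.]), array([581., 560.]), array([320., 405.]), array([482., 356.])]
[319.7104 404.8792]
```

```bash
python3 - <<'E'
from h import *
go((.58,-.06,.25),(0,0,-1),(0,-1,0))
E
```

```text
shift [-64.2 -83.3  76.2] turn [0.065 0.83  0.151] rows>= 4.5
```

```bash
python3 -m pendant '[[1,0,0,50,0,0,0],[1,-15,-20,76,0.015,0.18,0.03],[1,-30,-40,76,0.03,0.36,0.06],[1,-50,-60,76,0.045,0.54,0.1],[1,-64,-83,76,0.065,0.83,0.151],[1,-64,-83,76,0.065,0.83,0.151],[1,-64,-83,76,0.065,0.83,0.151],[1,-64,-83,76,0.065,0.83,0.151]]'; python3 - <<'E'
from h import *
C,im=snap('wrist','w21');print(manip.get_obs()['eef_pos'],[proj(C,(*POC[k],.033)).round() for k in POC])
_,it=snap('top','t4')
a=im[60:420,90:500]
b=np.hstack([cv2.resize(a,None,fx=1.2,fy=1.2),cv2.resize(it[140:300,400-20:480],None,fx=2.7,fy=2.7)[:432]]);print(b.shape);cv2.imwrite('pics/fin.png',b)
E
```

```text
clock: 48.08
eef_pos: [0.5802, -0.0595, 0.2484]
tcp_rot: [-0.707, -0.0, 0.707, 0.0]
ft_force: [-0.2, -0.6, -1.1]
finger_gap: 0.0853
[ 0.58   -0.0593  0.2493] [array([244., 271.]), array([377., 256.]), array([219., 134.]), array([366., 116.])]
(432, 762, 3)
```

View pics/fin.png

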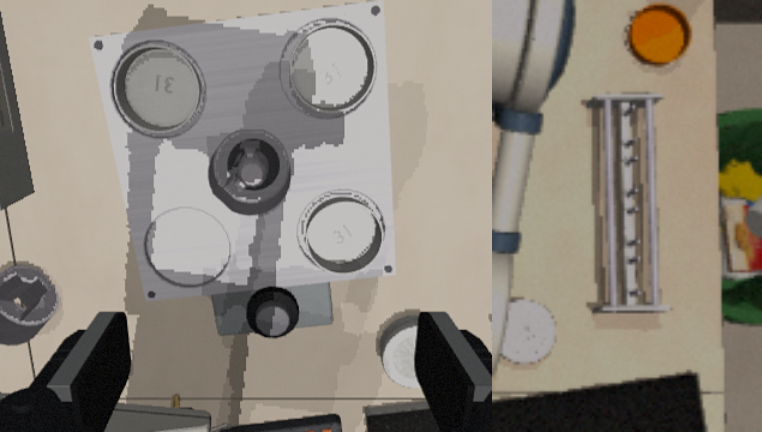

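```bash
python3 -m pendant '[[-1,0,-9,-50,0,0,0],[-1,0,-9,-110,0,0,0],[-1,0,-9,-160,0,0,0],[-1,0,-9,-185,0,0,0],[-1,0,-9,-190,0,0,0],[-1,0,-9,-192,0,0,0],[-1,0,-9,-192,0,0,0]]'; python3 -m pendant '[[-1,0,0,-1.5,0,0,0],[-1,0,0,-3,0,0,0],[-1,0,0,-4,0,0,0],[-1,0,0,-4,0,0,0]]'
```

```text
clock: 49.05
eef_pos: [0.5815, -0.0688, 0.0603]
tcp_rot: [0.709, -0.0, -0.705, 0.0]
ft_force: [0.4, 0.1, 0.8]
finger_gap: 0.0001
clock: 49.55
eef_pos: [0.5808, -0.0688, 0.0551]
tcp_rot: [0.708, -0.0, -0.706, 0.0]
ft_force: [-1.9, -0.2, 5.4]
finger_gap: 0.0002
```

```bash
python3 -m pendant '[[-1,0,0,45,0,0,0],[-1,-60,4,45,0,0,0],[-1,-117,8,45,0,0,0],[-1,-117,8,10,0,0,0],[-1,-117,8,-8,0,0,0],[-1,-117,8,-8,0,0,0],[-1,-117,8,-8,0,0,0]]'; python3 -m pendant '[[-1,0,0,-4,0,0,0],[-1,0,0,-8,0,0,0],[-1,0,0,-11,0,0,0],[-1,0,0,-14,0,0,0],[-1,0,0,-16,0,0,0],[-1,0,0,-16,0,0,0],[-1,0,0,-16,0,0,0]]'
```

```text
clock: 50.42
eef_pos: [0.4643, -0.0609, 0.0466]
tcp_rot: [0.708, -0.0, -0.707, 0.0]
ft_force: [0.9, -0.6, -0.3]
finger_gap: 0.0003
clock: 51.3
eef_pos: [0.4642, -0.0609, 0.0328]
tcp_rot: [0.708, -0.0, -0.706, 0.0]
ft_force: [-5.6, 0.3, 15.5]
finger_gap: -0.0
```

```bash
python3 -m pendant '[[-1,0,0,8,0,0,0],[-1,0,0,40,0,0,0],[-1,0,0,100,0,0,0],[-1,30,0,160,0,0,0],[-1,60,0,200,0,0,0],[-1,60,0,200,0,0,0],[-1,60,0,200,0,0,0],[-1,60,0,200,0,0,0]]'; python3 - <<'E'
from h import *
C,im=snap('wrist','w22');o=manip.get_obs();print(o['clock'],o['eef_pos'],o['ft_force'])
# flatness check: dish rim bright/edge circles, compare centres of Hough circles with flat-rim prediction
g=cv2.GaussianBlur(cv2.cvtColor(im,cv2.COLOR_BGR2GRAY),(3,3),0)
h=cv2.HoughCircles(g,cv2.HOUGH_GRADIENT,1,15,param1=80,param2=22,minRadius=27,maxRadius=45)
h=h[0] if h is not None else []
for k in POC:
    p=proj(C,(*POC[k],.033))
    for u,v,r in h:
        if np.hypot(u-p[0],v-p[1])<15:
            w=plane(C,u,v,.033);print(k,(w[:2]-POC[k])*1000,'r px',r)
E
```

```text
clock: 52.3
eef_pos: [0.5224, -0.0607, 0.2281]
tcp_rot: [-0.706, 0.0, 0.708, 0.0]
ft_force: [-0.3, -0.1, -0.4]
finger_gap: 0.0001
52.35 [ 0.5225 -0.0607  0.2283] [ 0.2443  0.4814 -0.616 ]
1 [ 3.8943 -0.0868] r px 37.7
2 [0.1428 4.1186] r px 37.8
3 [-0.0151 -0.7566] r px 42.2
4 [-6.0204  3.1666] r px 44.4
4 [ 3.3582 -0.9351] r px 44.4
```

```bash
python3 -c "
from rig import manip
print(manip.job_done())"
```

```text
the job is handed in; nothing more can be done
None
```

The changeover is done and handed in at about 52 s of the 210 s allowed, with no verdict reported.

**What was done**
- **Closed tin:** only one was present. I moved it from pocket 2 to the bench, lid up.
- **Hub:** the one with keyways 135° apart is on the shaft.
- **Dishes:** the three in the rack now lie mouth up in pockets 2, 3 and 4. Pocket 1 is empty.
- **Start key:** pressed last, then released.
- **Left alone:** the brass weight and the other two hubs.

**Last checks**
- **Hub seated:** touching its top gave z = 55.1 mm, which is 19 + 36 mm as expected when fully down.
- **Key travel:** it met a stop of 15.5 N at z = 32.8 mm, about 6 mm down. I did not check separately that it sprang back.
- **Dishes and rack:** the last picture, taken before the key press, showed the rack empty and each dish inside its pocket, centred to about 3 mm. I judged flatness from that centring and did not measure it.
- **Circle check:** a rough circle fit after the key press gave dish offsets of 1 to 4 mm, plus one stray 7 mm reading at pocket 4.

**What went less smoothly**
- **Pocket 3, second dish:** the first lowering into this pocket stopped short with about 10 N, close to a wrist joint limit, so I took that dish to pocket 2.
- **Pocket 1, third dish:** this pocket was out of reach at the needed tilt, so the third dish went to pocket 3.
- **Pocket 3, third dish:** lowering met about 10 N of contact, probably the gripper on the hub. I let the dish go tilted, a few millimetres up, and the later picture shows it in the pocket.

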